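# Pack the sample bottles in the carrying case and pin its hasp

## Task

Stand every sample bottle lying on the counter upright in a cup of its own in the carrying case, cap up and foot on the cup's floor. Then shut the lid, swing the hasp down flat over its staple, and drop the retaining pin from its stand down through the staple's hole until its collar rests on the staple. Leave the other things on the counter where they are.

Things in the scene. Friction and masses are not known exactly. Their poses are not given: they have to be found in the camera images.
- case: Grey plastic carrying case fixed to the counter, lower half 130 (x) x 230 (y) x 64 mm high; origin at the centre of its underside, z up. Its own -x side is the front (hasp side), its +x side carries the lid hinge. Inside is grey foam, its top 54 mm above the underside, with four square cups (openings 36 x 36 mm, floor 8 mm above the underside) in a row along its own y, 50 mm apart. The rim stands 10 mm above the foam.
- eye (a point): Centre of the staple's hole, at the staple's upper face. The staple is a flat horizontal steel eye (40 mm wide, 6 mm thick) on the case's front, its upper face 52 mm above the counter, reaching 46 mm out; the hole is vertical, 22 mm across, 30 mm out from the front face.
- cup0 (a point): Centre of the floor of square cup 0 (36 x 36 mm, 46 mm deep) in the case; cups 0 to 3 run from the case's own -y to its +y
- cup1 (a point): Centre of the floor of square cup 1 (36 x 36 mm, 46 mm deep) in the case; cups 0 to 3 run from the case's own -y to its +y
- cup2 (a point): Centre of the floor of square cup 2 (36 x 36 mm, 46 mm deep) in the case; cups 0 to 3 run from the case's own -y to its +y
- cup3 (a point): Centre of the floor of square cup 3 (36 x 36 mm, 46 mm deep) in the case; cups 0 to 3 run from the case's own -y to its +y
- lid (a joint): Lid angle in rad: 0 shut, about 1.75 at the start (standing open, leaning back), at most 1.95. The hinge is stiff and the lid stays where it is left; it takes about 5 N at its free edge to push.
- lid_hinge (a point): On the lid's hinge line (along the case's own y), in the middle, 64 mm above the counter at the case's back rim. The lid is a hollow hood 130 x 230 mm, 70 mm deep: shut, its flat outer top is 70 mm above this point.
- lid_edge (a point): Middle of the lid's free outer edge: 130 mm forward of and 70 mm above the hinge when shut; turns with the lid
- hasp (a joint): Hasp angle in rad: 0 is hanging down flat on the case's front, over the staple; pi/2 is straight out from the lid's front wall; larger is folded up; at most 2.7. Starts at 1.8 to 2.3. Stiff: stays where it is left, 1 to 2 N moves it. While the lid is open the hasp stands up above the middle of its free edge.
- hasp_hinge (a point): Middle of the hasp's hinge line, on the lid's front wall; with the lid shut it is 104 mm above the counter. The hasp is a steel plate 76 mm wide, 4 mm thick, 86 mm long, its outer face 5 mm off the wall; solid for the first 36 mm from the hinge, then a slot 50 mm wide and 37 mm long for the staple, then a 13 mm strip.
- stand: Wooden block 70 x 70 x 50 mm, fixed, with a vertical hole 22 mm across through its middle, where the pin stands at the start; origin at the centre of its underside
- pin: Retaining pin, upright: steel shaft 14 mm across and 42 mm long with a tapered foot, a collar 32 mm across (6 mm thick) above it, then a round black grip 22 mm across from 48 to 112 mm above the foot. Origin at the foot's centre, z up along the pin. 0.12 kg. Seated in the stand (foot 8 mm above the counter) or in the staple it hangs by its collar.
- bottle1: White plastic sample bottle with a grey cap, square section 26 x 26 mm, 110 mm long, about 70 g, lying on the counter at the start, cap roughly away from the robot. Its own x axis runs along it from foot to cap. Origin: middle of its length on its lower side as it first lies, 13 mm off its long axis (own z). May be absent.
- bottle2: White plastic sample bottle with a grey cap, square section 26 x 26 mm, 110 mm long, about 70 g, lying on the counter at the start, cap roughly away from the robot. Its own x axis runs along it from foot to cap. Origin: middle of its length on its lower side as it first lies, 13 mm off its long axis (own z). May be absent.
- bottle3: White plastic sample bottle with a grey cap, square section 26 x 26 mm, 110 mm long, about 70 g, lying on the counter at the start, cap roughly away from the robot. Its own x axis runs along it from foot to cap. Origin: middle of its length on its lower side as it first lies, 13 mm off its long axis (own z). May be absent.
- bottle4: White plastic sample bottle with a grey cap, square section 26 x 26 mm, 110 mm long, about 70 g, lying on the counter at the start, cap roughly away from the robot. Its own x axis runs along it from foot to cap. Origin: middle of its length on its lower side as it first lies, 13 mm off its long axis (own z). May be absent.
- bowl: Bystander: steel bowl, 150 mm across, 50 mm high; origin at the centre of its underside
- jar: Bystander: amber glass jar, 72 mm across, 100 mm high; origin at the centre of its underside
- carton: Bystander: small cardboard box 90 x 70 x 70 mm; origin at the centre of its underside
- tape: Bystander: white paper tape roll lying flat, 70 mm across, 22 mm high; origin at the centre of its underside

How it is judged:
By the outcome, as a careful person would: the job done as asked, in the order asked, and still so for the second after the job is handed in, with the robot touching nothing.
Of bottle1, bottle2, bottle3, bottle4 only 3 to 4 are there at a start; the rules pass over those that are not, and their reading is None.
At some moment in a run one of bottle1, bottle2, bottle3, bottle4 may be knocked a few centimetres aside while the robot is not near it.
It also fails if it takes over 210 s, if anything falls off the work surface, if the arm or the gripper's body presses on something with over 40 N, if the wrist force passes 120 N, or if a joint passes its speed limit or range.

## Robot

A 7-joint arm with a two-finger parallel gripper is mounted at the origin on the work surface. World frame = base frame: x ahead of the robot, y to its left, z up, the work surface at z = 0. Lengths are in m, angles in rad, forces in N, time in s.
With the tool pointing down it reaches from about 0.425 to 1.025 m from the base axis. Payload 9.4 kg.
Tool frame: the origin (TCP) lies midway between the tips of the shut fingers; the grasp point (between the pads) lies 19 mm behind it (manip.pinch_z is the z of the grasp point in the tool frame, in m); z points along the fingers, y is the line along which they close (so a half turn about z gives the same grasp; the last joint's range is limited). The gripper opens to 85 mm and grips with 20 to 120 N. Pads are 22 mm wide; open, the fingers measure 114 mm over their backs; the gripper's body (76 mm by 85 mm) begins 54 mm behind the grasp point. The pads swing forward as they close: fully open they stand 13 mm farther back than shut.
Start: joints at [-1.373, 0.599, -0.003, 1.599, 0.002, 0.943, -0.08], TCP at [0.197, 0.698, 0.231] pointing down, gripper open.
Joint ranges: [-2.57, 2.57], [-0.35, 1.97], [-1.29, 1.29], [0.11, 2.56], [-1.05, 4.19], [0.11, 1.86], [-2.63, 2.63]. Speed limits (rad/s): [2.22, 2.22, 3.01, 3.01, 3.14, 3.14, 3.14].

## Interface

Orientations are given as a unit quaternion [x, y, z, w].
In Python, from plant import manip gives the robot as it stands.
- The arm moves only by the tool drive_tool, never from a script. Its argument "rows" is one flat list of numbers, 6 for each row, row after row: the shift along the tool's x, y, z in units of 25 mm (1.0 is 25 mm), then the turn, a rotation vector about the tool's x, y, z in units of 6 degrees (1.0 is 6 degrees). A call has 1 to 20 rows; each row is the pose to reach, as a shift and turn from the pose commanded when the call began, along the tool's axes at that moment; what a row does not reach only later rows make up. A row lasts 1/8 s, in which the tool goes at most 62.5 mm and 10.7 degrees, less where a joint would pass 70% of its speed; a pose out of reach is approached as far as the arm can. A call with a gripper value outside its range is refused whole. "claw" is the closure, from -1 (fully open) to 1 (shut), set as the call begins (left out, the last holds). The fingers move at their own pace and stop on an object; "grip_force" is the grip in N (left out, the last holds). Time passes only in rows, so rows that repeat a pose let the fingers close. It gives the time, the measured TCP pose, the force, the opening and the grip force at its end, in the units of the state.
- manip.observe(): the state, without advancing time (a new reading comes with each control period).
- manip.get_image(name): name is "side" or "top" or "wrist"; returns a dict with "img" (384x512x3 uint8, red, green, blue), "range_z" (384x512 float32, m along the optical axis (not along the pixel's ray), 0 where there is no reading), "camera_matrix" (3x3 intrinsics, pixels), "rvec" (rotation vector, rad) and "tvec" (3), from world to camera coordinates, as OpenCV has them. Camera axes: x right, y down, z forward; pixel columns grow to the right and rows downward; lengths in m; the calibration is good to about 2 mm. The wrist camera is an equidistant fisheye: a pixel r from the principal point sees the ray r / f radians off the axis. A picture is of the moment at which its call begins.
- manip.job_done(): hands the job in; it is judged then, once.
The state is a dict: "clock": time; "joint_pos": joint angles; "qd": joint speeds; "tau": joint torques, N m; "tool_pos": TCP position; "tool_rot": TCP orientation; "wrist_force": force on the tool from outside, world axes, zero at the start; "moment": the same for the moment, N m; "width": opening from 0.0 (shut) to 1.0 (fully open); "grasp_force": force on a finger pad.
Only numpy, scipy, OpenCV 4.12 (cv2) and the standard library are available. Lean on these libraries where they do the work, as an engineer would, in place of code of your own. Each camera call takes 0.05 s, during which the arm holds its last target. There are 200 camera calls.

## Working session

There is one attempt and no reset: what is moved stays moved. The work goes in short steps, Python scripts to look and compute and a tool call to move; the robot and the scene stay as the last step left them, time stands still between calls to the robot, and variables do not carry over. Pictures are saved under pics/ and viewed, at most 14 in all, crops included, and the job is handed in when it is done.

Besides the shell and the picture viewer there is one more tool, called after "Emit:" in YAML: its name, and indented under it one key for each argument. drive_tool: Moves the arm, as the interface text tells. Its arguments: {"type":"object","properties":{"rows":{"type":"array"},"claw":{"type":"number"},"grip_force":{"type":"number"}},"required":["rows"]}

```bash
ls; mkdir -p pics
cat > h.py <<'E'
import numpy as np, cv2
from scipy.spatial.transform import Rotation as R
from plant import manip
def cam(n):
    d=manip.get_image(n); d['R']=cv2.Rodrigues(np.array(d['rvec'],float))[0]; d['t']=np.array(d['tvec'],float).ravel(); d['K']=np.array(d['camera_matrix']); d['n']=n; return d
def rays(d,uv):
    uv=np.atleast_2d(np.array(uv,float)); K=d['K']
    x=(uv[:,0]-K[0,2])/K[0,0]; y=(uv[:,1]-K[1,2])/K[1,1]
    if d['n']=='wrist':
        r=np.hypot(x,y)+1e-12; v=np.stack([x/r*np.sin(r),y/r*np.sin(r),np.cos(r)],1)
    else: v=np.stack([x,y,np.ones_like(x)],1)
    return -d['R'].T@d['t'], v@d['R']
def onplane(d,uv,z):
    o,v=rays(d,uv); return o+v*((z-o[2])/v[:,2])[:,None]
def cloud(d):
    h,w=d['range_z'].shape; u,v=np.meshgrid(np.arange(w),np.arange(h))
    o,r=rays(d,np.stack([u.ravel(),v.ravel()],1))
    rc=r@d['R'].T
    z=d['range_z'].ravel(); s=z/np.where(np.abs(rc[:,2])<1e-6,1,rc[:,2])
    P=o+r*s[:,None]; P[z<=0]=np.nan
    return P.reshape(h,w,3)
def proj(d,p):
    c=np.atleast_2d(p)@d['R'].T+d['t']; 
    if d['n']=='wrist':
        r=np.hypot(c[:,0],c[:,1]); a=np.arctan2(r,c[:,2]); c=np.stack([c[:,0]/r*a,c[:,1]/r*a,np.ones(len(c))],1)
    q=c@d['K'].T; return q[:,:2]/q[:,2:]
def save(d,name): cv2.imwrite('pics/'+name,d['img'][:,:,::-1])
def st():
    s=manip.observe(); print('t',round(s['clock'],2),'p',np.round(s['tool_pos'],4),'q',np.round(s['tool_rot'],4),'F',np.round(s['wrist_force'],1),'w',round(s['width'],3),'g',s['grasp_force'],'j',np.round(s['joint_pos'],3)); return s
E
python3 - <<'E'
from h import *
s=st(); print(R.from_quat(s['tool_rot']).as_matrix().round(3), manip.pinch_z)
for n in('top','side','wrist'):
    d=cam(n); save(d,n+'0.png'); print(n,d['K'].round(1).tolist(),(-d['R'].T@d['t']).round(3),d['R'].round(2).tolist())
a=[cv2.imread(f'pics/{n}0.png') for n in('top','side')]
cv2.imwrite('pics/both.png',cv2.resize(np.vstack(a),(400,600)))
E
```

```text
pics
t 0.0 p [0.1966 0.6973 0.2304] q [ 1.369e-01  9.906e-01 -8.000e-04 -0.000e+00] F [-0.8 -1.1 -0.2] w 1.001 g 0.0 j [-1.373  0.6   -0.003  1.6    0.002  0.943 -0.08 ]
[[-0.962  0.271 -0.   ]
 [ 0.271  0.962 -0.002]
 [-0.    -0.002 -1.   ]] -0.0187
top [[495.3, 0.0, 263.0], [0.0, 495.3, 201.6], [0.0, 0.0, 1.0]] [ 5.270e-01 -1.000e-03  1.298e+00] [[-0.01, -1.0, -0.01], [-1.0, 0.01, -0.08], [0.08, 0.01, -1.0]]
side [[367.1, 0.0, 255.7], [0.0, 367.1, 194.0], [0.0, 0.0, 1.0]] [0.261 0.476 0.85 ] [[-0.84, -0.54, -0.01], [-0.41, 0.66, -0.63], [0.34, -0.53, -0.78]]
wrist [[297.3, 0.0, 252.7], [0.0, 297.3, 192.0], [0.0, 0.0, 1.0]] [0.121 0.718 0.373] [[0.27, 0.96, -0.0], [0.92, -0.26, 0.31], [0.29, -0.08, -0.95]]
```

View pics/top0.png

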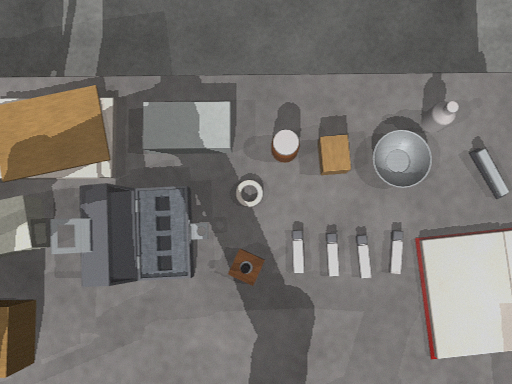

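View pics/side0.png

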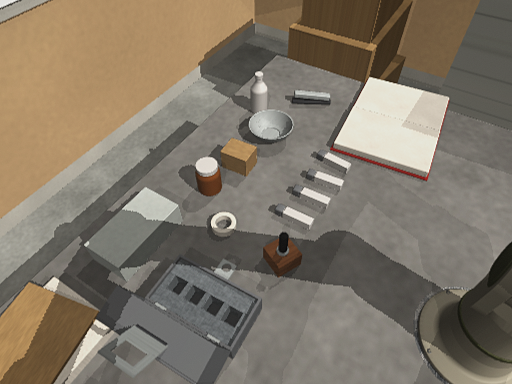

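The top view shows the case at cols 137–190, rows 187–278, with its front towards image right (-y world). The lid is open to the left and the hasp is at cols 50–90. Four bottles lie at cols 297, 332, 363 and 397, caps up (+x). The pin stand is at about (246,266). The side view agrees.

```bash
cat >> h.py <<'E'
def bottles(d,show=True):
    P=cloud(d); hsv=cv2.cvtColor(d['img'],cv2.COLOR_RGB2HSV)
    m=((hsv[...,1]<50)&(hsv[...,2]>150)&(P[...,2]<.06)&(P[...,2]>.012)).astype(np.uint8)
    n,l,s,c=cv2.connectedComponentsWithStats(m); out=[]
    for i in range(1,n):
        if s[i,4]<120: continue
        top=P[l==i]; h=np.median(top[:,2]); v,u=np.where(l==i)
        g=onplane(d,np.stack([u,v],1),h)[:,:2].astype(np.float32)
        (cx,cy),(w,hh),a=cv2.minAreaRect(g*1000)
        out.append((i,s[i,4],cx,cy,w,hh,a,h*1000))
        if show: print('blob',np.round(c[i]),s[i,4],np.round([cx,cy,w,hh,a,h*1000],1))
    return out
E
python3 - <<'E'
from h import *
for n in('top','side'):
    d=cam(n); print(n); P=cloud(d); bottles(d)
    if n=='top':
        for uv in [(137,187),(190,187),(190,277),(140,278),(163,203),(164,222),(164,243),(164,264),(196,232),(246,266),(70,236),(110,190),(110,280),(130,200),(95,235),(20,320),(20,130),(285,143),(180,195)]: print(uv,P[uv[1],uv[0]].round(3))
        # case rim: height 56..72
        m=((P[...,2]>.058)&(P[...,2]<.072)&(P[...,1]>.1)&(P[...,1]<.33)&(P[...,0]<.6)&(P[...,0]>.25))
        v,u=np.where(m); g=P[m]; print('rim',len(g),cv2.minAreaRect((g[:,:2]*1000).astype(np.float32)),np.median(g[:,2]))
        m=((P[...,2]>.044)&(P[...,2]<.056)&(P[...,1]<.2)&(P[...,1]>-.1)&(P[...,0]<.6)&(P[...,0]>.2)).astype(np.uint8)
        n_,l,s,c=cv2.connectedComponentsWithStats(m)
        for i in range(1,n_):
            if s[i,4]>60: g=P[l==i]; print('mid',s[i],cv2.minAreaRect((g[:,:2]*1000).astype(np.float32)),np.median(g[:,2]))
    im=d['img'][:,:,::-1]
    c=im[175:295,40:260] if n=='top' else im[225:384,60:310]
    cv2.imwrite(f'pics/c_{n}.png',cv2.resize(c,None,fx=3,fy=3))
a=cv2.imread('pics/c_top.png');b=cv2.imread('pics/c_side.png');w=max(a.shape[1],b.shape[1])
f=lambda x:cv2.copyMakeBorder(x,0,0,0,w-x.shape[1],cv2.BORDER_CONSTANT)
k=np.vstack([f(a),f(b)]);cv2.imwrite('pics/crop1.png',cv2.resize(k,None,fx=min(1,600/k.shape[0]),fy=min(1,600/k.shape[0])))
E
```

```text
top
blob [402. 144.] 757 [ 746.7 -362.8  149.8  120.    35.4   27.2]
blob [493. 172.] 397 [ 698.7 -578.6  124.5   21.4   26.1   39.5]
blob [105. 169.] 138 [716.5 416.2  39.6  23.3   1.1  31.3]
blob [ 84. 172.] 308 [708.8 490.6  36.9 103.8   4.8  30.9]
blob [252. 191.] 251 [654.   39.3  67.5  55.6  26.2  22.6]
blob [470. 293.] 9837 [ 390.1 -522.9  297.2  229.9    5.8   28.1]
blob [298. 256.] 325 [489.4 -79.   25.5  83.8  89.6  26.4]
blob [396. 257.] 338 [ 485.3 -329.8   26.2   84.8   84.6   26.1]
blob [333. 259.] 332 [ 479.4 -167.4   81.3   26.2    2.3   26.3]
blob [364. 261.] 338 [ 475.3 -247.3   85.1   26.3    4.5   26.1]
(137, 187) [0.671 0.341 0.003]
(190, 187) [ 0.67   0.202 -0.001]
(190, 277) [0.439 0.191 0.066]
(140, 278) [0.438 0.315 0.063]
(163, 203) [0.627 0.269 0.017]
(164, 222) [0.578 0.269 0.005]
(164, 243) [0.523 0.268 0.008]
(164, 264) [0.469 0.267 0.009]
(196, 232) [0.551 0.179 0.05 ]
(246, 266) [0.468 0.05  0.117]
(70, 236) [0.543 0.515 0.004]
(110, 190) [0.653 0.382 0.1  ]
(110, 280) [0.443 0.35  0.188]
(130, 200) [0.632 0.342 0.064]
(95, 235) [0.543 0.388 0.181]
(20
[... 558 characters left out ...]
. 124.] 6871 [ 398.9 -611.2  297.7  412.9    5.8   25.6]
blob [312.  94.] 137 [ 697.6 -575.5  124.4   23.3   22.3   38.8]
blob [263. 118.] 536 [ 777.1 -385.8   99.1  190.9   15.7   30.8]
blob [337. 161.] 170 [ 483.5 -327.7   28.9   91.9   80.9   25.4]
blob [329. 179.] 184 [ 472.3 -246.    31.4   87.3   88.8   25.5]
blob [315. 196.] 203 [ 4.784e+02 -1.660e+02  8.830e+01  2.640e+01  2.000e-01  2.560e+01]
blob [298. 216.] 233 [486.7 -75.1  29.   89.4  89.1  26. ]
blob [223. 221.] 238 [652.   45.1  65.9  63.6  34.4  21.7]
blob [ 59. 287.] 215 [853.9 418.3  31.3 100.   89.9  30.4]
blob [ 86. 350.] 865 [706.7 487.3  52.6 134.2   2.8  30. ]
blob [481. 378.] 458 [-25.9  76.6 130.9  31.9  27.5  15.6]
```

View pics/crop1.png

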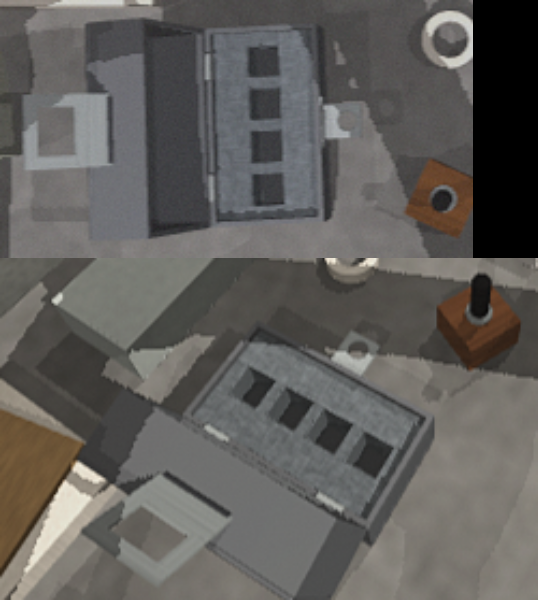

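The crop shows four empty dark cups in a column, the staple hole towards +x on the -y side, the hasp plate with its slot leaning back over the lid, and the pin in its stand. Next I'll measure the cup centres by ray casting from both views.

Run:
```python
from h import *
for n in('top','side'):
    d=cam(n); P=cloud(d); g=cv2.cvtColor(d['img'],cv2.COLOR_RGB2GRAY)
    X,Y=P[...,0],P[...,1]
    g2=onplane(d,np.stack(np.meshgrid(np.arange(512),np.arange(384)),-1).reshape(-1,2),.054).reshape(384,512,3)
    box=(g2[...,0]>.44)&(g2[...,0]<.66)&(g2[...,1]>.235)&(g2[...,1]<.30)
    m=(box&(P[...,2]<.049)).astype(np.uint8)
    N,l,s,c=cv2.connectedComponentsWithStats(m)
    for i in range(1,N):
        if s[i,4]<30: continue
        print(n,s[i,4],cv2.minAreaRect((g2[l==i][:,:2]*1000).astype(np.float32)), g2[l==i][:,:2].mean(0).round(4))
    a=box&(np.abs(P[...,2]-.054)<.004); print('foam z',np.median(P[a][:,2]))
    # lid points above .1
    q=(P[...,2]>.1)&(P[...,1]>.3)&(P[...,1]<.56)&(X<.7)&(X>.4); L=P[q]
    print('lid',L.min(0).round(3),L.max(0).round(3))
    h=L[L[:,2]>.2]; 
    if len(h): print('hasp',h.min(0).round(3),h.max(0).round(3),len(h))
```

```text
top 192 ((624.1580810546875, 261.87359619140625), (35.35184860229492, 35.44632339477539), 89.57364654541016) [0.6248 0.2623]
top 198 ((574.63330078125, 260.0671691894531), (36.73891067504883, 36.04894256591797), 5.92564582824707) [0.5749 0.26  ]
top 197 ((525.7300415039062, 258.2013854980469), (35.04536437988281, 35.19667434692383), 0.5786057710647583) [0.5248 0.2573]
top 196 ((475.9151611328125, 255.2722625732422), (34.90375518798828, 35.03854751586914), 0.5694985389709473) [0.4751 0.2553]
foam z 0.054656716307161846
lid [0.428 0.328 0.1  ] [0.661 0.468 0.235]
hasp [0.504 0.414 0.2  ] [0.578 0.468 0.235] 529
side 203 ((622.7628784179688, 265.85723876953125), (34.28377151489258, 34.16130447387695), 2.3961243629455566) [0.6226 0.266 ]
side 212 ((573.1568603515625, 263.3209228515625), (34.80112838745117, 34.56327438354492), 3.134758710861206) [0.5725 0.2637]
side 231 ((523.19970703125, 261.215576171875), (34.84273147583008, 34.37905502319336), 3.146637439727783) [0.5229 0.2614]
side 243 ((472.85791015625, 258.77606201171875), (33.97293472290039, 34.69314956665039), 1.9938876628875732) [0.4728 0.2591]
foam z 0.054480176024344684
lid [0.426 0.333 0.1  ] [0.659 0.471 0.234]
hasp [0.501 0.421 0.2  ] [0.579 0.471 0.234] 844
```

```bash
cat >> h.py <<'E'
R0=np.diag([1.,-1,-1])
def ori(pitch,yaw): return R.from_euler('z',yaw,degrees=True).as_matrix()@R.from_euler('y',pitch,degrees=True).as_matrix()@R0
def to(pos,Rt,grasp=False,frm=None):
    """units from frm (or measured) pose to TCP pos (or grasp point pos)"""
    s=manip.observe(); p,Rm=(np.array(s['tool_pos']),R.from_quat(s['tool_rot']).as_matrix()) if frm is None else frm
    pos=np.array(pos,float)
    if grasp: pos=pos-Rt@[0,0,manip.pinch_z]
    sh=Rm.T@(pos-p)/.025; rv=R.from_matrix(Rm.T@Rt).as_rotvec(degrees=True)/6
    print('-> tcp',pos.round(4),'units',np.round(np.r_[sh,rv],2).tolist(),'rows>=',round(max(np.linalg.norm(sh)*.4,np.linalg.norm(rv)*6/10.7),1)); return pos,Rt
E
python3 - <<'E'
from h import *
st()
f=to([.30,.2,.24],ori(0,80))
a=to([.5155,-.077,.13],ori(35,0),True,f)
E
```

```text
t 0.35 p [0.1967 0.6977 0.2311] q [ 1.369e-01  9.906e-01 -2.000e-04  0.000e+00] F [ 0.3 -0.4  0.5] w 0.998 g 0.0 j [-1.373  0.599 -0.003  1.6    0.002  0.943 -0.08 ]
-> tcp [0.3  0.2  0.24] units [-9.38, -18.04, -0.35, -0.0, 0.0, 14.04] rows>= 8.1
-> tcp [ 0.5048 -0.077   0.1147] units [-9.49, 9.99, 5.01, 4.06, -4.84, 12.89] rows>= 8.0
```

Run:
```python
from h import *
f=to([.42,.2,.24],ori(0,80))
```

```text
-> tcp [0.42 0.2  0.24] units [-14.0, -16.74, -0.35, -0.0, 0.0, 14.04] rows>= 8.7
```

Emit:
drive_tool:
  rows: [-14,-16.74,-0.35,0,0,14.04,-14,-16.74,-0.35,0,0,14.04,-14,-16.74,-0.35,0,0,14.04,-14,-16.74,-0.35,0,0,14.04,-14,-16.74,-0.35,0,0,14.04,-14,-16.74,-0.35,0,0,14.04,-14,-16.74,-0.35,0,0,14.04,-14,-16.74,-0.35,0,0,14.04,-14,-16.74,-0.35,0,0,14.04,-14,-16.74,-0.35,0,0,14.04,-14,-16.74,-0.35,0,0,14.04]
  claw: -0.5

```text
clock: 1.72
tool_pos: [0.42, 0.2006, 0.2402]
tool_rot: [0.766, 0.643, 0.0, -0.0]
wrist_force: [0.1, 1.3, -0.4]
width: 0.748
grasp_force: 0.0
```

Run:
```python
from h import *
st()
a=to([.5155,-.077,.10],ori(35,0),True)
to([.5155,-.077,.024],ori(35,0),True,a)
```

```text
t 1.73 p [0.42   0.2006 0.2402] q [ 7.659e-01  6.429e-01  2.000e-04 -2.000e-04] F [ 0.1  1.3 -0.4] w 0.748 g 0.0 j [-0.917  0.297  0.451  2.185 -0.2    0.698 -0.503]
-> tcp [ 0.5048 -0.077   0.0847] units [-10.35, 5.26, 6.21, 4.06, -4.85, 12.89] rows>= 8.1
-> tcp [ 0.5048 -0.077   0.0087] units [1.74, 0.0, 2.49, 0.0, 0.0, 0.0] rows>= 1.2
```

Emit:
drive_tool:
  rows: [-10.35,5.26,1.5,4.06,-4.85,12.89,-10.35,5.26,1.5,4.06,-4.85,12.89,-10.35,5.26,1.5,4.06,-4.85,12.89,-10.35,5.26,1.5,4.06,-4.85,12.89,-10.35,5.26,1.5,4.06,-4.85,12.89,-10.35,5.26,3,4.06,-4.85,12.89,-10.35,5.26,5,4.06,-4.85,12.89,-10.35,5.26,6.21,4.06,-4.85,12.89,-10.35,5.26,6.21,4.06,-4.85,12.89,-10.35,5.26,6.21,4.06,-4.85,12.89,-10.35,5.26,6.21,4.06,-4.85,12.89]

```text
clock: 3.1
tool_pos: [0.5053, -0.077, 0.0866]
tool_rot: [0.954, 0.001, -0.299, 0.0]
wrist_force: [-0.5, -0.2, 0.2]
width: 0.75
grasp_force: 0.0
```

Run:
```python
from h import *
s=st()
to([.5155,-.077,.024],ori(35,0),True)
d=cam('wrist'); save(d,'w1.png')
for p in [(.488,-.077,.026),(.5155,-.077,.026)]: print(proj(d,p).round(1))
bottles(d)
```

```text
t 3.1 p [ 0.5053 -0.077   0.0866] q [ 9.542e-01  1.500e-03 -2.992e-01  2.000e-04] F [-0.5 -0.2  0.2] w 0.75 g 0.0 j [-0.407  0.955  0.761  1.826 -0.458  1.229 -0.965]
-> tcp [ 0.5048 -0.077   0.0087] units [1.76, 0.0, 2.57, 0.01, -0.03, 0.03] rows>= 1.2
[[252.  182.8]]
[[252.  155.6]]
blob [25. 14.] 1020 [624.9  42.2  42.8  15.3  81.8  21.9]
blob [256. 158.] 4059 [501.  -79.8 107.   25.5   1.6  26. ]
blob [377. 172.] 2915 [ 491.4 -165.7  105.7   31.2    3.1   25.7]
blob [452. 181.] 2187 [ 485.2 -241.2  106.6   38.6    4.8   25.4]
blob [499. 198.] 394 [ 470.1 -327.7   26.2   53.8   85.5   25.6]
blob [490. 254.] 1731 [ 305.6 -431.2  266.9  108.8   45.6   27.2]
blob [ 90. 229.] 156 [465.8  50.1  30.7  25.4  56.7  56. ]
blob [227. 313.] 635 [ 51.  -32.4 197.7 108.2  57.6  14.8]
```

View pics/w1.png

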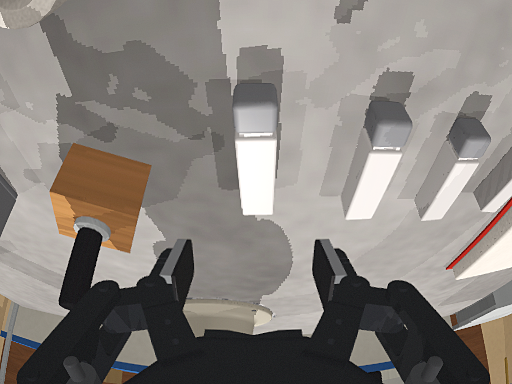

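The bottle is centred between the fingers at (256,158), with foot at row 213 and cap at row 85, and the measured pose agrees with the other views. I'll go down and grip.

Emit:
drive_tool:
  rows: [0.9,0.06,1.3,0,0,0,1.76,0.06,2.5,0,0,0,1.76,0.06,2.57,0,0,0,1.76,0.06,2.57,0,0,0]

```text
clock: 3.65
tool_pos: [0.5043, -0.0794, 0.0086]
tool_rot: [0.954, 0.0, -0.3, 0.0]
wrist_force: [0.1, -0.2, 0.9]
width: 0.746
grasp_force: 0.0
```

Emit:
drive_tool:
  rows: [0,0,0,0,0,0,0,0,0,0,0,0,0,0,0,0,0,0,0,0,0,0,0,0,0,0,0,0,0,0,0,0,0,0,0,0,0,0,0,0,0,0,0,0,0,0,0,0]
  claw: 1
  grip_force: 40

```text
clock: 4.65
tool_pos: [0.5045, -0.0792, 0.0081]
tool_rot: [0.954, 0.0, -0.3, 0.0]
wrist_force: [1.3, 0.7, 7.7]
width: 0.294
grasp_force: 39.8
```

Run:
```python
from h import *
s=st()
a=to([.52,-.075,.25],ori(0,0),True)
b=to([.6237,.264,.16],ori(-55,2.7),True,a)
c=to([.6237,.264,.083],ori(-55,2.7),True,b)
```

```text
t 4.65 p [ 0.5045 -0.0792  0.0081] q [ 9.538e-01  2.000e-04 -3.003e-01  3.000e-04] F [1.3 0.7 7.7] w 0.294 g 39.77621376514435 j [-0.375  1.058  0.704  1.833 -0.524  1.129 -0.942]
-> tcp [ 0.52   -0.075   0.2313] units [-4.61, -0.16, -7.67, 0.01, 5.83, 0.0] rows>= 3.6
-> tcp [0.639  0.2647 0.1493] units [4.76, -13.59, 3.28, 0.22, 9.16, -0.41] rows>= 5.9
-> tcp [0.639  0.2647 0.0723] units [-2.52, 0.0, 1.77, 0.0, 0.0, 0.0] rows>= 1.2
```

Run:
```python
from h import *
a=to([.54,.02,.25],ori(-15,0),True)
b=to([.6133,.2635,.17],ori(-55,2.7),True,a)
```

```text
-> tcp [0.5448 0.02   0.2319] units [-3.81, -3.96, -8.27, 0.01, 8.33, 0.0] rows>= 4.7
-> tcp [0.6286 0.2642 0.1593] units [2.48, -9.77, 3.67, 0.26, 6.67, -0.38] rows>= 4.3
```

Emit:
drive_tool:
  rows: [-1.3,0,-1.9,0,0,0,-2.4,-0.5,-4,0,2,0,-3.81,-3.96,-8.27,0,8.33,0,-3.81,-3.96,-8.27,0,8.33,0,-3.81,-3.96,-8.27,0,8.33,0,-3.81,-3.96,-8.27,0,8.33,0,-3.81,-3.96,-8.27,0,8.33,0,-3.81,-3.96,-8.27,0,8.33,0]

```text
clock: 5.65
tool_pos: [0.5451, 0.0201, 0.2312]
tool_rot: [0.992, 0.0, 0.13, 0.0]
wrist_force: [0.0, 0.9, -1.8]
width: 0.295
grasp_force: 39.4
```

Emit:
drive_tool:
  rows: [2.48,-9.77,3.67,0.26,6.67,-0.38,2.48,-9.77,3.67,0.26,6.67,-0.38,2.48,-9.77,3.67,0.26,6.67,-0.38,2.48,-9.77,3.67,0.26,6.67,-0.38,2.48,-9.77,3.67,0.26,6.67,-0.38,2.48,-9.77,3.67,0.26,6.67,-0.38,2.48,-9.77,3.67,0.26,6.67,-0.38,2.48,-9.77,3.67,0.26,6.67,-0.38]

```text
clock: 6.65
tool_pos: [0.6435, 0.3648, 0.2982]
tool_rot: [0.912, 0.001, 0.409, 0.036]
wrist_force: [0.7, 0.8, -0.6]
width: 0.296
grasp_force: 39.4
```

Run:
```python
from h import *
s=st()
b=to([.6133,.2635,.17],ori(-55,2.7),True)
c=to([.6133,.2635,.078],ori(-55,2.7),True)
ims=[]
for n in('wrist','side','top'):
    d=cam(n); save(d,f'p1{n}.png'); print(n,proj(d,[(.6237,.264,.054),(.6237,.264,.101)]).round(0).tolist())
    ims.append(d['img'][:,:,::-1])
cv2.imwrite('pics/p1.png',np.hstack([cv2.resize(ims[0],(400,300)),cv2.resize(ims[1][220:370,100:300],(400,300))]))
```

```text
t 6.65 p [0.6435 0.3648 0.2982] q [9.118e-01 5.000e-04 4.090e-01 3.640e-02] F [ 0.7  0.8 -0.6] w 0.296 g 39.415987730026245 j [-1.567  0.757  1.18   2.072 -1.044  0.109 -1.316]
-> tcp [0.6286 0.2642 0.1593] units [-4.67, 3.66, 3.5, 0.96, 1.13, 0.05] rows>= 2.8
-> tcp [0.6286 0.2642 0.0673] units [-7.41, 3.41, 5.94, 0.96, 1.13, 0.05] rows>= 4.0
wrist [[316.0, 321.0], [326.0, 317.0]]
side [[177.0, 284.0], [173.0, 275.0]]
top [[162.0, 203.0], [158.0, 202.0]]
```

View pics/p1.png

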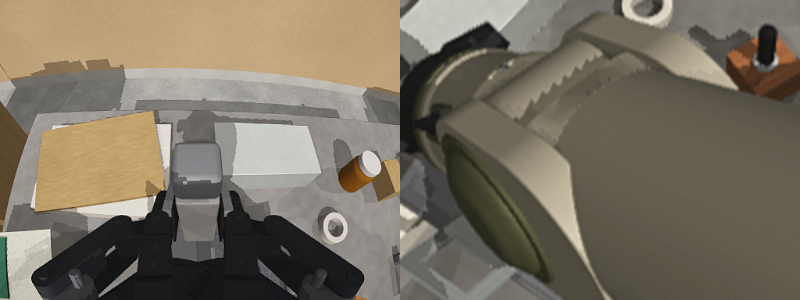

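The crop shows the bottle held upright, but the arm is off target at joint limits (q5 and q6 at their minimum), because a steep forward tilt isn't reachable here. I'll turn the tool 180° and place with it tilted back towards the robot instead, filling cup 3 first.

Run:
```python
from h import *
a=to([.62,.05,.32],ori(0,50))
b=to([.60,.10,.30],ori(0,110),False,a)
```

```text
-> tcp [0.62 0.05 0.32] units [-0.35, 12.55, -0.43, 4.16, -7.21, -7.84] rows>= 6.4
-> tcp [0.6 0.1 0.3] units [1.02, -1.9, 0.8, 0.0, 0.0, -10.0] rows>= 5.6
```

Emit:
drive_tool:
  rows: [-0.35,12.55,-0.43,4.16,-7.21,-7.84,-0.35,12.55,-0.43,4.16,-7.21,-7.84,-0.35,12.55,-0.43,4.16,-7.21,-7.84,-0.35,12.55,-0.43,4.16,-7.21,-7.84,-0.35,12.55,-0.43,4.16,-7.21,-7.84,-0.35,12.55,-0.43,4.16,-7.21,-7.84,-0.35,12.55,-0.43,4.16,-7.21,-7.84,-0.35,12.55,-0.43,4.16,-7.21,-7.84,-0.35,12.55,-0.43,4.16,-7.21,-7.84,-0.35,12.55,-0.43,4.16,-7.21,-7.84]

```text
clock: 8.05
tool_pos: [0.6188, 0.0494, 0.3199]
tool_rot: [0.907, 0.422, 0.001, -0.0]
wrist_force: [-0.3, 0.8, -1.3]
width: 0.296
grasp_force: 39.5
```

Run:
```python
from h import *
st()
a=to([.60,.08,.32],ori(0,110))
G=np.array([.474,.2565,0])+.0104*np.array([np.cos(.047),np.sin(.047),0])+[0,0,.18]
b=to(G,ori(-55,182.7),True,a)
```

```text
t 8.05 p [0.6188 0.0494 0.3199] q [ 9.067e-01  4.218e-01  6.000e-04 -3.000e-04] F [-0.3  0.8 -1.3] w 0.296 g 39.4547313451767 j [-0.761  0.517  0.924  1.783 -0.466  1.076 -0.371]
-> tcp [0.6  0.08 0.32] units [0.45, -1.36, -0.0, 0.01, -0.01, -10.02] rows>= 5.6
-> tcp [0.4691 0.2563 0.1693] units [8.42, -2.51, 6.03, 5.79, 7.87, -11.12] rows>= 8.3
```

Emit:
drive_tool:
  rows: [0.45,-1.36,0,0,0,-10.02,0.45,-1.36,0,0,0,-10.02,0.45,-1.36,0,0,0,-10.02,0.45,-1.36,0,0,0,-10.02,0.45,-1.36,0,0,0,-10.02,0.45,-1.36,0,0,0,-10.02,0.45,-1.36,0,0,0,-10.02,0.45,-1.36,0,0,0,-10.02]

```text
clock: 9.05
tool_pos: [0.6004, 0.0802, 0.3197]
tool_rot: [0.574, 0.819, 0.0, -0.0]
wrist_force: [0.0, -0.0, -1.2]
width: 0.297
grasp_force: 39.5
```

Run:
```python
from h import *
st()
a=to([.50,.2,.31],ori(-25,160))
G=np.array([.474,.2565,0])+.0104*np.array([np.cos(.047),np.sin(.047),0])+[0,0,.20]
b=to(G,ori(-55,182.7),True,a)
```

```text
t 9.05 p [0.6004 0.0802 0.3197] q [ 5.741e-01  8.188e-01  2.000e-04 -0.000e+00] F [ 0.  -0.  -1.2] w 0.297 g 39.50385868549347 j [-0.66   0.417  0.63   1.807 -0.286  1.01   0.431]
-> tcp [0.5  0.2  0.31] units [5.87, -2.14, 0.39, 1.82, 3.9, -8.21] rows>= 5.2
-> tcp [0.4691 0.2563 0.1893] units [-0.29, 1.69, 5.19, 2.46, 4.93, -2.93] rows>= 3.5
```

Emit:
drive_tool:
  rows: [5.87,-2.14,0.39,1.82,3.9,-8.21,5.87,-2.14,0.39,1.82,3.9,-8.21,5.87,-2.14,0.39,1.82,3.9,-8.21,5.87,-2.14,0.39,1.82,3.9,-8.21,5.87,-2.14,0.39,1.82,3.9,-8.21,5.87,-2.14,0.39,1.82,3.9,-8.21,5.87,-2.14,0.39,1.82,3.9,-8.21,5.87,-2.14,0.39,1.82,3.9,-8.21]

```text
clock: 10.05
tool_pos: [0.4996, 0.1998, 0.3101]
tool_rot: [0.169, 0.962, 0.037, -0.213]
wrist_force: [-0.1, -1.1, -0.9]
width: 0.297
grasp_force: 39.5
```

Emit:
drive_tool:
  rows: [-0.29,1.69,5.19,2.46,4.93,-2.93,-0.29,1.69,5.19,2.46,4.93,-2.93,-0.29,1.69,5.19,2.46,4.93,-2.93,-0.29,1.69,5.19,2.46,4.93,-2.93,-0.29,1.69,5.19,2.46,4.93,-2.93,-0.29,1.69,5.19,2.46,4.93,-2.93,-0.29,1.69,5.19,2.46,4.93,-2.93]

```text
clock: 10.92
tool_pos: [0.469, 0.2556, 0.1905]
tool_rot: [-0.022, 0.888, -0.011, -0.46]
wrist_force: [0.3, 0.1, -1.8]
width: 0.296
grasp_force: 39.6
```

```bash
cat >> h.py <<'E'
CUP=np.array([[.6237,.264,0],[.5737,.262,0],[.524,.2595,0],[.474,.257,0]])
CX=np.array([np.cos(.047),np.sin(.047),0]); CY=np.array([-CX[1],CX[0],0])
E
python3 - <<'E'
from h import *
st()
G=CUP[3]+.0104*CX
to(G+[0,0,.2],ori(-55,182.7),True)
to(G+[0,0,.145],ori(-55,182.7),True)
ims=[]
for n in('wrist','side','top'):
    d=cam(n); ims.append(d['img'][:,:,::-1]); P=cloud(d)
    # bottle: bright low-sat pts in box
    hsv=cv2.cvtColor(d['img'],cv2.COLOR_RGB2HSV)
    m=(hsv[...,1]<50)&(hsv[...,2]>110)&(P[...,2]>.11)&(P[...,2]<.215)&(np.abs(P[...,0]-.474)<.05)&(np.abs(P[...,1]-.257)<.04)
    if m.sum()>5: q=P[m]; print(n,m.sum(),q.min(0).round(4),q.max(0).round(4),np.median(q,0).round(4))
cv2.imwrite('pics/p2.png',np.hstack([cv2.resize(ims[0],(400,300)),cv2.resize(ims[1][230:380,130:330],(400,300))]))
E
```

```text
t 10.93 p [0.469  0.2556 0.1905] q [-0.0216  0.8875 -0.0111 -0.4601] F [ 0.3  0.1 -1.8] w 0.296 g 39.592119455337524 j [-0.492  0.857  0.123  1.567 -0.351  1.665  1.4  ]
-> tcp [0.4691 0.2568 0.1893] units [-0.04, 0.04, 0.03, -0.01, 0.03, 0.01] rows>= 0.0
-> tcp [0.4691 0.2568 0.1343] units [-1.84, 0.04, 1.29, -0.01, 0.03, 0.01] rows>= 0.9
wrist 2696 [0.4643 0.2237 0.1335] [0.5228 0.2822 0.215 ] [0.4869 0.2565 0.1964]
side 298 [0.4592 0.2387 0.133 ] [0.5095 0.2812 0.215 ] [0.4612 0.2693 0.1801]
top 22 [0.4624 0.2373 0.1984] [0.4871 0.243  0.2146] [0.4739 0.2398 0.2093]
```

View pics/p2.png

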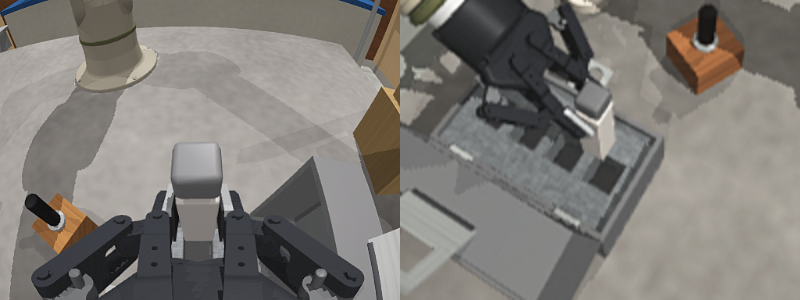

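The bottle hangs upright over the near cup. Side-camera depth puts its -x face at 0.461, so its centre is at 0.474, over the cup. I'll lower it.

Emit:
drive_tool:
  rows: [-1.0,0.04,0.7,0,0,0,-2.0,0.04,1.4,0,0,0,-2.7,0.04,1.88,0,0,0,-3.3,0.04,2.3,0,0,0,-3.3,0.04,2.3,0,0,0]

```text
clock: 11.7
tool_pos: [0.4687, 0.2566, 0.0878]
tool_rot: [-0.022, 0.886, -0.012, -0.462]
wrist_force: [0.1, 0.2, -0.7]
width: 0.3
grasp_force: 39.6
```

Emit:
drive_tool:
  rows: [-0.25,0,0.17,0,0,0,-0.5,0,0.34,0,0,0,-0.65,0,0.46,0,0,0,-0.65,0,0.46,0,0,0]

```text
clock: 12.2
tool_pos: [0.4689, 0.2568, 0.0686]
tool_rot: [-0.022, 0.887, -0.011, -0.462]
wrist_force: [0.4, -0.3, -0.2]
width: 0.294
grasp_force: 39.6
```

Run:
```python
from h import *
s=st(); Rm=R.from_quat(s['tool_rot']).as_matrix(); print((np.array(s['tool_pos'])+Rm@[0,0,manip.pinch_z]).round(4))
```

```text
t 12.2 p [0.4689 0.2568 0.0686] q [-0.0221  0.8867 -0.0115 -0.4617] F [ 0.4 -0.3 -0.2] w 0.294 g 39.59006667137146 j [-0.485  1.01   0.108  1.578 -0.361  1.511  1.448]
[0.4842 0.2575 0.0793]
```

Emit:
drive_tool:
  rows: [-0.06,0,0.045,0,0,0,-0.11,0,0.08,0,0,0,-0.11,0,0.08,0,0,0]

```text
clock: 12.58
tool_pos: [0.4691, 0.257, 0.067]
tool_rot: [-0.022, 0.887, -0.011, -0.462]
wrist_force: [1.9, 0.6, 9.6]
width: 0.294
grasp_force: 40.0
```

Emit:
drive_tool:
  rows: [0,0,0,0,0,0,0,0,0,0,0,0,0,0,0,0,0,0,0,0,0,0,0,0]
  claw: 0

```text
clock: 13.08
tool_pos: [0.4689, 0.2568, 0.0653]
tool_rot: [-0.022, 0.887, -0.011, -0.462]
wrist_force: [0.5, 0.3, -0.3]
width: 0.5
grasp_force: 0.0
```

Emit:
drive_tool:
  rows: [0,0,-1,0,0,0,0,0,-2.5,0,0,0,0,0,-4.5,0,0,0,1,0,-6,0,0,0,2,0,-7,0,0,0,2,0,-7,0,0,0]

```text
clock: 13.82
tool_pos: [0.5847, 0.2634, 0.2098]
tool_rot: [-0.024, 0.888, -0.008, -0.46]
wrist_force: [-0.5, -0.6, -0.8]
width: 0.502
grasp_force: 0.0
```

Run:
```python
from h import *
st()
ims=[]
for n in('wrist','side','top'):
    d=cam(n); ims.append(d['img'][:,:,::-1]); 
    if n!='wrist': print(n);bottles(d)
cv2.imwrite('pics/p3.png',np.hstack([cv2.resize(ims[0],(400,300)),cv2.resize(ims[1][230:380,130:330],(400,300))]))
```

```text
t 13.82 p [0.5847 0.2634 0.2098] q [-0.0235  0.8878 -0.0082 -0.4596] F [-0.5 -0.6 -0.8] w 0.502 g 0.0 j [-0.309  0.966 -0.145  1.214 -0.218  1.862  1.213]
side
blob [423. 103.] 1219 [ 343.2 -787.9  153.2  310.9   56.8   20.9]
blob [262. 119.] 479 [ 782.9 -369.1   99.7  153.4   41.2   28.7]
blob [338. 161.] 164 [ 482.6 -327.2   33.6   92.2   77.2   25.6]
blob [329. 179.] 191 [ 472.6 -246.1   31.4   89.3   89.    25.3]
blob [315. 196.] 208 [ 476.7 -165.6   32.8   89.8   84.6   25.6]
blob [223. 224.] 265 [648.4  47.1  65.6  71.1  73.5  21.7]
blob [156. 240.] 121 [762.3 193.2  29.5  40.2   1.7  31.2]
blob [225. 269.] 196 [552.9 170.8  39.9  40.4   2.3  52.1]
blob [128. 270.] 163 [7.604e+02 2.935e+02 3.110e+01 4.380e+01 4.000e-01 3.430e+01]
blob [ 64. 291.] 399 [835.5 406.5 143.4  30.7   9.9  30.3]
blob [ 81. 356.] 985 [707.3 488.8  47.9 137.6   0.9  30.2]
blob [471. 373.] 791 [ -6.4  77.9 159.5  60.3  14.6  15.5]
top
blob [398. 141.] 493 [ 779.4 -349.3   68.3  129.8   13.1   24.1]
blob [493. 172.] 387 [ 698.7 -578.5  124.4   21.3   26.1   39.7]
blob [105. 169.] 136 [716.6 416.3  39.4  23.3   1.1  31.2]
blob [ 75. 172.] 511 [698.9 509.3  37.5 146.2  11.4  30.9]
blob [243. 193.] 171 [649.8  59.9  68.   34.9   4.9  22.9]
blob [470. 293.] 9825 [ 390.1 -522.8  297.6  229.3    5.6   28.1]
blob [397. 257.] 325 [ 485.2 -330.    25.1   84.8   84.8   26. ]
blob [333. 259.] 328 [ 479.5 -167.5   81.3   26.     2.2   26.4]
blob [364. 261.] 338 [ 475.3 -247.3   85.1   26.3    4.7   26.3]
```

View pics/p3.png

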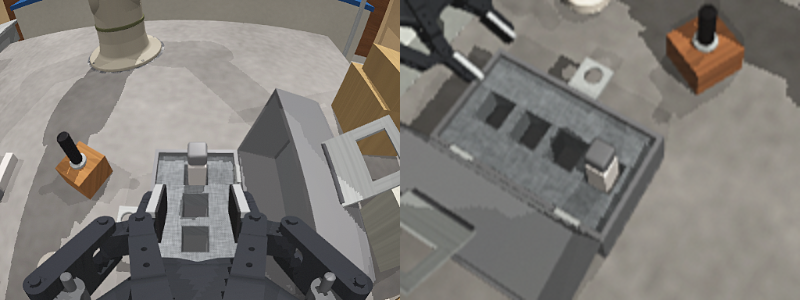

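Bottle 1 stands in the near cup (cup 3) and the other three are empty. Next is bottle 2, tilted 45° for pick and place.

```bash
cat >> h.py <<'E'
def path(*ts):
    s=manip.observe(); f=(np.array(s['tool_pos']),R.from_quat(s['tool_rot']).as_matrix()); p=f
    for pos,Rt,g in ts:
        a=to(pos,Rt,g,f); d=np.linalg.norm(a[0]-p[0])/.0625; w=R.from_matrix(p[1].T@a[1]).magnitude()*57.3/10.7; print('   seg rows',round(max(d,w),1)); p=a
def pick(x,y,yaw,z=.0245): # white centre
    c=np.array([x,y,0])+.0275*np.array([np.cos(np.radians(yaw)),np.sin(np.radians(yaw)),0]); Q=ori(45,yaw)
    path(([.60,.1,.30],ori(0,110),0),([.58,(y+.1)/2,.30],ori(10,60),0),(c+[0,0,.11],Q,1),(c+[0,0,z],Q,1))
def place(i,off=.0108,s=.0697):
    G=CUP[i]+off*CX; Q=ori(-45,182.7)
    path(([.60,.05,.30],ori(0,60),0),([.60,.13,.30],ori(0,120),0),(G+[0,0,.2],Q,1),(G+[0,0,.008+s+.02],Q,1))
E
python3 - <<'E'
from h import *
pick(.478,-.1665,2.0)
E
```

```text
-> tcp [0.6 0.1 0.3] units [2.88, -6.49, -2.44, -5.81, -7.87, 11.13] rows>= 8.3
   seg rows 8.3
-> tcp [ 0.58   -0.0332  0.3   ] units [3.48, -11.77, -1.57, -8.12, -6.2, 19.55] rows>= 12.4
   seg rows 4.8
-> tcp [ 0.4923 -0.166   0.0968] units [-1.03, -16.9, 6.18, 2.63, -0.17, -29.8] rows>= 16.8
   seg rows 6.3
-> tcp [ 0.4923 -0.166   0.0113] units [-3.84, -16.9, 8.13, 2.63, -0.17, -29.8] rows>= 16.8
   seg rows 1.4
```

Emit:
drive_tool:
  rows: [2.88,-6.49,-2.44,-5.81,-7.87,11.13,2.88,-6.49,-2.44,-5.81,-7.87,11.13,2.88,-6.49,-2.44,-5.81,-7.87,11.13,2.88,-6.49,-2.44,-5.81,-7.87,11.13,2.88,-6.49,-2.44,-5.81,-7.87,11.13,2.88,-6.49,-2.44,-5.81,-7.87,11.13,2.88,-6.49,-2.44,-5.81,-7.87,11.13,2.88,-6.49,-2.44,-5.81,-7.87,11.13,2.88,-6.49,-2.44,-5.81,-7.87,11.13,3.48,-11.77,-1.57,-8.12,-6.2,19.55,3.48,-11.77,-1.57,-8.12,-6.2,19.55,3.48,-11.77,-1.57,-8.12,-6.2,19.55,3.48,-11.77,-1.57,-8.12,-6.2,19.55,3.48,-11.77,-1.57,-8.12,-6.2,19.55,3.48,-11.77,-1.57,-8.12,-6.2,19.55]
  claw: -0.5

```text
clock: 15.85
tool_pos: [0.5799, -0.0319, 0.2995]
tool_rot: [0.862, 0.499, -0.076, 0.044]
wrist_force: [-0.1, -0.0, 0.3]
width: 0.75
grasp_force: 0.0
```

Run:
```python
from h import *
st()
d=cam('side'); bottles(d)
c=np.array([.5055,-.1655,0]); Q=ori(45,2)
path((c+[0,0,.11],Q,1),(c+[0,0,.0245],Q,1))
```

```text
t 15.85 p [ 0.5799 -0.0319  0.2995] q [ 0.862   0.4993 -0.0758  0.0436] F [-0.1 -0.   0.3] w 0.75 g 0.0 j [-0.546  0.446  0.623  1.832 -0.117  1.026 -0.416]
blob [395. 124.] 6849 [ 398.7 -611.6  297.5  412.8    5.6   25.7]
blob [312.  94.] 130 [ 697.7 -575.7  124.4   22.7   22.3   38.8]
blob [338. 161.] 171 [ 482.7 -327.6   33.6   92.3   77.2   25.2]
blob [329. 179.] 184 [ 472.3 -246.1   31.4   87.3   88.8   25.5]
blob [316. 196.] 203 [ 476.6 -165.4   32.8   89.8   84.6   25.9]
blob [223. 223.] 288 [648.4  50.4  66.8  69.1  32.   21.6]
blob [225. 269.] 177 [553.2 170.6  39.   39.7   2.7  52.2]
blob [ 63. 290.] 384 [8.470e+02 4.179e+02 1.139e+02 3.130e+01 3.000e-01 3.050e+01]
blob [ 83. 353.] 1104 [697.4 484.9  51.9 138.6  11.1  30.1]
blob [479. 377.] 502 [-24.4  76.8 132.7  34.8  25.8  15.8]
-> tcp [ 0.4923 -0.166   0.0968] units [-4.88, -0.38, 9.1, 4.54, -5.32, 8.74] rows>= 6.3
   seg rows 6.3
-> tcp [ 0.4923 -0.166   0.0113] units [-4.29, -0.38, 12.47, 4.54, -5.32, 8.74] rows>= 6.3
   seg rows 1.4
```

Emit:
drive_tool:
  rows: [-4.88,-0.38,9.1,4.54,-5.32,8.74,-4.88,-0.38,9.1,4.54,-5.32,8.74,-4.88,-0.38,9.1,4.54,-5.32,8.74,-4.88,-0.38,9.1,4.54,-5.32,8.74,-4.88,-0.38,9.1,4.54,-5.32,8.74,-4.88,-0.38,9.1,4.54,-5.32,8.74,-4.88,-0.38,9.1,4.54,-5.32,8.74,-4.88,-0.38,9.1,4.54,-5.32,8.74,-4.88,-0.38,9.1,4.54,-5.32,8.74,-4.6,-0.38,10.7,4.54,-5.32,8.74,-4.33,-0.38,12.2,4.54,-5.32,8.74,-4.29,-0.38,12.47,4.54,-5.32,8.74,-4.29,-0.38,12.47,4.54,-5.32,8.74]

```text
clock: 17.52
tool_pos: [0.4929, -0.1657, 0.0129]
tool_rot: [0.924, 0.015, -0.382, 0.006]
wrist_force: [1.0, -0.3, 0.0]
width: 0.747
grasp_force: 0.0
```

Emit:
drive_tool:
  rows: [0,0,0,0,0,0,0,0,0,0,0,0,0,0,0,0,0,0,0,0,0,0,0,0,0,0,0,0,0,0,0,0,0,0,0,0]
  claw: 1

```text
clock: 18.27
tool_pos: [0.4934, -0.1658, 0.0129]
tool_rot: [0.924, 0.015, -0.382, 0.006]
wrist_force: [3.0, 1.0, 6.6]
width: 0.291
grasp_force: 40.2
```

Run:
```python
from h import *
s=st(); Rm=R.from_quat(s['tool_rot']).as_matrix(); print((np.array(s['tool_pos'])+Rm@[0,0,manip.pinch_z]).round(4))
place(2)
```

```text
t 18.27 p [ 0.4934 -0.1658  0.0129] q [ 0.9242  0.0149 -0.3815  0.006 ] F [3.  1.  6.6] w 0.291 g 40.152241587638855 j [-0.261  1.141  0.724  1.718 -0.383  1.271 -0.894]
[ 0.5065 -0.1654  0.0262]
-> tcp [0.6  0.05 0.3 ] units [-4.88, -8.49, -11.34, -3.79, 6.81, -9.17] rows>= 6.8
   seg rows 6.8
-> tcp [0.6  0.13 0.3 ] units [-4.81, -11.69, -11.41, -7.65, 4.58, -18.51] rows>= 11.5
   seg rows 5.6
-> tcp [0.5216 0.2594 0.1868] units [-3.72, -16.96, -6.11, -0.04, 0.16, 29.9] rows>= 16.8
   seg rows 7.1
-> tcp [0.5216 0.2594 0.0845] units [-0.83, -16.96, -3.21, -0.04, 0.16, 29.9] rows>= 16.8
   seg rows 1.6
```

Emit:
drive_tool:
  rows: [-1.7,0,-1.7,0,0,0,-3.2,-0.5,-3.2,0,0,0,-4.88,-8.49,-11.34,-3.79,6.81,-9.17,-4.88,-8.49,-11.34,-3.79,6.81,-9.17,-4.88,-8.49,-11.34,-3.79,6.81,-9.17,-4.88,-8.49,-11.34,-3.79,6.81,-9.17,-4.88,-8.49,-11.34,-3.79,6.81,-9.17,-4.88,-8.49,-11.34,-3.79,6.81,-9.17,-4.88,-8.49,-11.34,-3.79,6.81,-9.17,-4.81,-11.69,-11.41,-7.65,4.58,-18.51,-4.81,-11.69,-11.41,-7.65,4.58,-18.51,-4.81,-11.69,-11.41,-7.65,4.58,-18.51,-4.81,-11.69,-11.41,-7.65,4.58,-18.51,-4.81,-11.69,-11.41,-7.65,4.58,-18.51,-4.81,-11.69,-11.41,-7.65,4.58,-18.51,-4.81,-11.69,-11.41,-7.65,4.58,-18.51]

```text
clock: 20.27
tool_pos: [0.5994, 0.1295, 0.299]
tool_rot: [0.501, 0.866, 0.0, -0.0]
wrist_force: [-0.2, -0.5, -1.2]
width: 0.297
grasp_force: 39.5
```

Run:
```python
from h import *
st()
G=CUP[2]+.0132*CX; Q=ori(-45,182.7)
path((G+[0,0,.2],Q,1),(G+[0,0,.1],Q,1))
```

```text
t 20.27 p [0.5994 0.1295 0.299 ] q [ 5.008e-01  8.656e-01  1.000e-04 -2.000e-04] F [-0.2 -0.5 -1.2] w 0.297 g 39.51801896095276 j [-0.511  0.405  0.294  1.803 -0.141  0.955  0.364]
-> tcp [0.524  0.2595 0.1868] units [6.01, -0.02, 4.49, 4.1, 6.72, -9.9] rows>= 7.1
   seg rows 7.1
-> tcp [0.524  0.2595 0.0868] units [6.01, -0.02, 8.49, 4.1, 6.72, -9.9] rows>= 7.1
   seg rows 1.6
```

Emit:
drive_tool:
  rows: [6.01,-0.02,2.5,4.1,6.72,-9.9,6.01,-0.02,2.5,4.1,6.72,-9.9,6.01,-0.02,2.5,4.1,6.72,-9.9,6.01,-0.02,3,4.1,6.72,-9.9,6.01,-0.02,3.5,4.1,6.72,-9.9,6.01,-0.02,4.49,4.1,6.72,-9.9,6.01,-0.02,4.49,4.1,6.72,-9.9,6.01,-0.02,4.49,4.1,6.72,-9.9,6.01,-0.02,4.49,4.1,6.72,-9.9,6.01,-0.02,4.49,4.1,6.72,-9.9]

```text
clock: 21.52
tool_pos: [0.5242, 0.2599, 0.1877]
tool_rot: [-0.021, 0.924, -0.009, -0.381]
wrist_force: [0.3, 0.1, -0.3]
width: 0.294
grasp_force: 39.6
```

```bash
cat >> h.py <<'E'
def held(i):
    c=CUP[i]
    for n in('side','top'):
        d=cam(n); P=cloud(d); hsv=cv2.cvtColor(d['img'],cv2.COLOR_RGB2HSV)
        m=(hsv[...,1]<50)&(hsv[...,2]>110)&(P[...,2]>.122)&(P[...,2]<.22)&(np.abs(P[...,0]-c[0])<.04)&(np.abs(P[...,1]-c[1])<.03)
        if m.sum()>5: q=P[m]-[c[0],c[1],0]; print(n,m.sum(),np.percentile(q,[2,50,98],axis=0).round(4).tolist())
E
python3 - <<'E'
from h import *
st(); held(2)
G=CUP[2]+.0132*CX; Q=ori(-45,182.7)
path((G+[0,0,.1],Q,1),(G+[0,0,.079],Q,1))
E
```

```text
t 21.52 p [0.5242 0.2599 0.1877] q [-0.0212  0.9241 -0.0092 -0.3814] F [ 0.3  0.1 -0.3] w 0.294 g 39.555126428604126 j [-0.342  0.83  -0.134  1.489 -0.195  1.556  1.225]
side 353 [[-0.0145, -0.0094, 0.1369], [-0.0125, 0.0129, 0.185], [0.0113, 0.0208, 0.2173]]
-> tcp [0.524  0.2595 0.0868] units [-2.84, -0.02, 2.87, -0.0, 0.02, -0.0] rows>= 1.6
   seg rows 1.6
-> tcp [0.524  0.2595 0.0658] units [-3.43, -0.02, 3.46, -0.0, 0.02, -0.0] rows>= 2.0
   seg rows 0.3
```

Emit:
drive_tool:
  rows: [-1.2,-0.02,1.2,0,0,0,-2.2,-0.02,2.2,0,0,0,-2.84,-0.02,2.87,0,0,0,-3.2,-0.02,3.25,0,0,0,-3.43,-0.02,3.46,0,0,0,-3.46,-0.02,3.49,0,0,0]

```text
clock: 22.38
tool_pos: [0.524, 0.2598, 0.0647]
tool_rot: [-0.022, 0.924, -0.009, -0.383]
wrist_force: [-0.1, -0.5, 5.7]
width: 0.297
grasp_force: 40.1
```

Run:
```python
from h import *
s=st(); Rm=R.from_quat(s['tool_rot']).as_matrix(); print((np.array(s['tool_pos'])+Rm@[0,0,manip.pinch_z]).round(4))
```

```text
t 22.38 p [0.524  0.2598 0.0647] q [-0.0223  0.9236 -0.0088 -0.3826] F [-0.1 -0.5  5.7] w 0.297 g 40.13680458068848 j [-0.342  0.973 -0.133  1.52  -0.18   1.39   1.261]
[0.5372 0.2604 0.0779]
```

Emit:
drive_tool:
  rows: [0,0,0,0,0,0,0,0,0,0,0,0,0,0,0,0,0,0,0,0,0,0,0,0,0,0,-1,0,0,0,0,0,-2.5,0,0,0,0.5,0,-4.5,0,0,0,2,0,-6,0,0,0,3,0,-6.5,0,0,0,3,0,-6.5,0,0,0]
  claw: 0

```text
clock: 23.62
tool_pos: [0.5852, 0.2629, 0.2336]
tool_rot: [-0.023, 0.924, -0.009, -0.381]
wrist_force: [0.1, -0.0, -0.7]
width: 0.499
grasp_force: 0.0
```

Run:
```python
from h import *
st()
d=cam('side'); bottles(d)
d=cam('top'); bottles(d)
pick(.474,-.2465,4.6)
```

```text
t 23.62 p [0.5852 0.2629 0.2336] q [-0.0228  0.9241 -0.0086 -0.3814] F [ 0.1 -0.  -0.7] w 0.499 g 0.0 j [-0.331  0.858 -0.119  1.29  -0.189  1.73   1.219]
blob [262. 117.] 545 [ 792.3 -383.9   99.   205.3   37.7   30.3]
blob [354. 141.] 647 [ 467.  -414.9   94.4  208.    61.2   27.2]
blob [338. 161.] 162 [ 482.6 -327.3   33.6   92.3   77.2   25.5]
blob [329. 179.] 190 [ 473.  -245.9   31.4   88.5   89.    25.5]
blob [223. 224.] 277 [648.   48.4  66.9  72.3  56.4  21.7]
blob [158. 237.] 172 [759.2 183.7  30.9  53.7   3.3  36.6]
blob [132. 266.] 250 [761.7 273.6  77.5  31.   88.1  31.8]
blob [225. 269.] 197 [552.5 170.9  40.6  40.4   2.3  52.3]
blob [ 64. 291.] 410 [832.5 406.  149.1  30.7   9.9  30.6]
blob [ 83. 352.] 1127 [698.2 485.1  50.3 138.6  11.1  30.2]
blob [470. 372.] 815 [1.000e-01 7.690e+01 1.703e+02 6.140e+01 1.290e+01 1.540e+01]
blob [397. 141.] 461 [ 782.2 -348.2   63.   128.9   15.1   24.3]
blob [493. 172.] 391 [ 698.7 -578.5  124.4   21.3   26.1   39.7]
blob [ 75. 172.] 511 [711.4 510.9  36.7 145.3   1.2  31.1]
blob [244. 193.] 191 [650.1  57.3  68.1  40.2   5.1  22.2]
blob [199. 231.] 177 [5.542e+02 1.706e+02 3.790e+01 4.030e+01 1.000e-01 5.280e+01]
blob [470. 293.] 9821 [ 390.  -522.8  297.6  228.9    5.5   28.1]
blob [397. 257.] 325 [ 485.2 -330.1   25.1   84.9   84.3   26. ]
blob [364. 261.] 343 [ 475.3 -247.3   85.6   26.3    4.8   26.2]
-> tcp [0.6 0.1 0.3] units [1.75, -6.52, -2.16, -4.76, -6.45, 11.46] rows>= 7.8
   seg rows 7.8
-> tcp [ 0.58   -0.0732  0.3   ] units [2.55, -13.4, -1.35, -6.32, -5.28, 19.99] rows>= 12.1
   seg rows 4.8
-> tcp [ 0.4882 -0.2454  0.0968] units [-0.38, -20.09, 7.22, -0.02, -0.33, 29.78] rows>= 16.7
   seg rows 6.1
-> tcp [ 0.4882 -0.2454  0.0113] units [-2.8, -20.09, 9.64, -0.02, -0.33, 29.78] rows>= 16.7
   seg rows 1.4
```

Emit:
drive_tool:
  rows: [1.75,-6.52,-2.16,-4.76,-6.45,11.46,1.75,-6.52,-2.16,-4.76,-6.45,11.46,1.75,-6.52,-2.16,-4.76,-6.45,11.46,1.75,-6.52,-2.16,-4.76,-6.45,11.46,1.75,-6.52,-2.16,-4.76,-6.45,11.46,1.75,-6.52,-2.16,-4.76,-6.45,11.46,1.75,-6.52,-2.16,-4.76,-6.45,11.46,1.75,-6.52,-2.16,-4.76,-6.45,11.46,2.55,-13.4,-1.35,-6.32,-5.28,19.99,2.55,-13.4,-1.35,-6.32,-5.28,19.99,2.55,-13.4,-1.35,-6.32,-5.28,19.99,2.55,-13.4,-1.35,-6.32,-5.28,19.99,2.55,-13.4,-1.35,-6.32,-5.28,19.99,-0.38,-20.09,7.22,-0.02,-0.33,29.78,-0.38,-20.09,7.22,-0.02,-0.33,29.78,-0.38,-20.09,7.22,-0.02,-0.33,29.78,-0.38,-20.09,7.22,-0.02,-0.33,29.78,-0.38,-20.09,7.22,-0.02,-0.33,29.78,-0.38,-20.09,7.22,-0.02,-0.33,29.78,-0.38,-20.09,7.22,-0.02,-0.33,29.78]
  claw: -0.5

```text
clock: 26.22
tool_pos: [0.4879, -0.2458, 0.0941]
tool_rot: [0.922, 0.037, -0.384, 0.015]
wrist_force: [0.5, 0.1, -0.2]
width: 0.749
grasp_force: 0.0
```

Run:
```python
from h import *
st()
d=cam('wrist'); bottles(d)
c=np.array([.474,-.2465,0])+.0275*np.array([.9968,.08,0]); Q=ori(45,4.6)
path((c+[0,0,.0235],Q,1))
```

```text
t 26.23 p [ 0.4879 -0.2458  0.0941] q [ 0.9223  0.0369 -0.3844  0.0153] F [ 0.5  0.1 -0.2] w 0.749 g 0.0 j [-0.199  1.063  0.804  1.685 -0.265  1.332 -0.791]
blob [251. 101.] 679 [ 528.7 -244.5   19.5   19.6    5.    25.7]
blob [255. 150.] 2644 [ 475.  -249.    83.6   25.4    4.5   26. ]
blob [375. 151.] 2135 [ 485.1 -330.6   25.5   83.    84.6   25.8]
blob [456. 200.] 10506 [ 396.8 -566.4  301.8  321.9    5.9   27.6]
-> tcp [ 0.4882 -0.2454  0.0103] units [2.41, -0.0, 2.39, 0.0, 0.01, 0.02] rows>= 1.4
   seg rows 1.4
```

Emit:
drive_tool:
  rows: [1.2,0.08,1.2,0,0,0,2.3,0.08,2.28,0,0,0,2.41,0.08,2.42,0,0,0,2.41,0.08,2.42,0,0,0]

```text
clock: 26.78
tool_pos: [0.489, -0.247, 0.0132]
tool_rot: [0.924, 0.038, -0.381, 0.015]
wrist_force: [0.5, 0.8, 0.1]
width: 0.753
grasp_force: 0.0
```

Emit:
drive_tool:
  rows: [0,0,0,0,0,0,0,0,0,0,0,0,0,0,0,0,0,0,0,0,0,0,0,0,0,0,0,0,0,0,0,0,0,0,0,0]
  claw: 1

```text
clock: 27.52
tool_pos: [0.4895, -0.2471, 0.013]
tool_rot: [0.923, 0.037, -0.382, 0.015]
wrist_force: [2.5, 1.3, 7.4]
width: 0.299
grasp_force: 40.3
```

Run:
```python
from h import *
s=st(); Rm=R.from_quat(s['tool_rot']).as_matrix(); print((np.array(s['tool_pos'])+Rm@[0,0,manip.pinch_z]).round(4))
place(1)
```

```text
t 27.52 p [ 0.4895 -0.2471  0.013 ] q [ 0.9235  0.0372 -0.3815  0.0152] F [2.5 1.3 7.4] w 0.299 g 40.2816367149353 j [-0.174  1.161  0.753  1.682 -0.324  1.239 -0.799]
[ 0.5026 -0.246   0.0262]
-> tcp [0.6  0.05 0.3 ] units [-4.3, -11.49, -11.91, -3.61, 6.88, -8.74] rows>= 6.8
   seg rows 6.8
-> tcp [0.6  0.13 0.3 ] units [-4.12, -14.68, -12.09, -7.47, 4.72, -18.09] rows>= 11.3
   seg rows 5.6
-> tcp [0.5713 0.2619 0.1868] units [-1.43, -20.03, -8.37, 0.03, 0.35, -29.77] rows>= 16.7
   seg rows 7.1
-> tcp [0.5713 0.2619 0.0845] units [1.46, -20.03, -5.48, 0.03, 0.35, -29.77] rows>= 16.7
   seg rows 1.6
```

Emit:
drive_tool:
  rows: [-1.7,0,-1.7,0,0,0,-3.2,-0.5,-3.2,0,0,0,-4.3,-11.49,-11.91,-3.61,6.88,-8.74,-4.3,-11.49,-11.91,-3.61,6.88,-8.74,-4.3,-11.49,-11.91,-3.61,6.88,-8.74,-4.3,-11.49,-11.91,-3.61,6.88,-8.74,-4.3,-11.49,-11.91,-3.61,6.88,-8.74,-4.3,-11.49,-11.91,-3.61,6.88,-8.74,-4.3,-11.49,-11.91,-3.61,6.88,-8.74,-4.12,-14.68,-12.09,-7.47,4.72,-18.09,-4.12,-14.68,-12.09,-7.47,4.72,-18.09,-4.12,-14.68,-12.09,-7.47,4.72,-18.09,-4.12,-14.68,-12.09,-7.47,4.72,-18.09,-4.12,-14.68,-12.09,-7.47,4.72,-18.09,-4.12,-14.68,-12.09,-7.47,4.72,-18.09,-4.12,-14.68,-12.09,-7.47,4.72,-18.09]

```text
clock: 29.52
tool_pos: [0.5995, 0.1293, 0.299]
tool_rot: [0.501, 0.866, -0.0, -0.001]
wrist_force: [-0.3, 0.1, 0.4]
width: 0.297
grasp_force: 39.6
```

Run:
```python
from h import *
st()
G=CUP[1]+.0132*CX; Q=ori(-45,182.7)
path((G+[0,0,.2],Q,1))
```

```text
t 29.52 p [0.5995 0.1293 0.299 ] q [ 5.007e-01  8.656e-01 -1.000e-04 -6.000e-04] F [-0.3  0.1  0.4] w 0.297 g 39.618895053863525 j [-0.516  0.406  0.302  1.802 -0.145  0.956  0.369]
-> tcp [0.5737 0.262  0.1868] units [5.11, 1.75, 4.49, 4.1, 6.71, -9.9] rows>= 7.1
   seg rows 7.1
```

Emit:
drive_tool:
  rows: [5.11,1.75,2.5,4.1,6.71,-9.9,5.11,1.75,2.5,4.1,6.71,-9.9,5.11,1.75,2.5,4.1,6.71,-9.9,5.11,1.75,3,4.1,6.71,-9.9,5.11,1.75,3.5,4.1,6.71,-9.9,5.11,1.75,4.49,4.1,6.71,-9.9,5.11,1.75,4.49,4.1,6.71,-9.9,5.11,1.75,4.49,4.1,6.71,-9.9,5.11,1.75,4.49,4.1,6.71,-9.9,5.11,1.75,4.49,4.1,6.71,-9.9]

```text
clock: 30.78
tool_pos: [0.5737, 0.2624, 0.1879]
tool_rot: [-0.021, 0.924, -0.009, -0.381]
wrist_force: [0.9, 0.6, -0.1]
width: 0.294
grasp_force: 39.7
```

Run:
```python
from h import *
st(); held(1)
G=CUP[1]+.0132*CX; Q=ori(-45,182.7)
path((G+[0,0,.1],Q,1),(G+[0,0,.079],Q,1))
```

```text
t 30.77 p [0.5737 0.2624 0.1879] q [-0.0213  0.9241 -0.0093 -0.3813] F [ 0.9  0.6 -0.1] w 0.294 g 39.67505872249603 j [-0.333  0.886 -0.12   1.35  -0.184  1.643  1.229]
side 356 [[-0.0147, -0.0097, 0.1365], [-0.0129, 0.0106, 0.1831], [0.0095, 0.0207, 0.2164]]
-> tcp [0.5737 0.262  0.0868] units [-2.85, -0.02, 2.87, -0.0, 0.02, -0.0] rows>= 1.6
   seg rows 1.6
-> tcp [0.5737 0.262  0.0658] units [-3.45, -0.02, 3.46, -0.0, 0.02, -0.0] rows>= 2.0
   seg rows 0.3
```

Emit:
drive_tool:
  rows: [-1.2,-0.02,1.2,0,0,0,-2.2,-0.02,2.2,0,0,0,-2.85,-0.02,2.87,0,0,0,-3.2,-0.02,3.25,0,0,0,-3.44,-0.02,3.46,0,0,0,-3.47,-0.02,3.49,0,0,0]

```text
clock: 31.62
tool_pos: [0.5734, 0.2621, 0.0659]
tool_rot: [-0.023, 0.923, -0.009, -0.383]
wrist_force: [0.1, -1.7, 11.0]
width: 0.296
grasp_force: 40.7
```

Emit:
drive_tool:
  rows: [0,0,0,0,0,0]

```text
clock: 31.75
tool_pos: [0.5735, 0.2621, 0.0659]
tool_rot: [-0.023, 0.923, -0.009, -0.383]
wrist_force: [-1.0, -1.3, 7.7]
width: 0.295
grasp_force: 40.3
```

On the floor (upward force at the expected height). I'll release, retreat and go for the fourth bottle.

Emit:
drive_tool:
  rows: [0,0,0,0,0,0,0,0,0,0,0,0,0,0,0,0,0,0,0,0,0,0,0,0,0,0,-1,0,0,0,0,0,-2.5,0,0,0,0.5,0,-4.5,0,0,0,2,0,-6,0,0,0,3,0,-6.5,0,0,0,3,0,-6.5,0,0,0]
  claw: 0

```text
clock: 33.0
tool_pos: [0.635, 0.2654, 0.2337]
tool_rot: [-0.023, 0.924, -0.009, -0.381]
wrist_force: [0.1, -0.5, 0.0]
width: 0.496
grasp_force: 0.0
```

Run:
```python
from h import *
st()
d=cam('side'); bottles(d)
d=cam('top'); bottles(d)
pick(.484,-.329,-5.5)
```

```text
t 33.0 p [0.635  0.2654 0.2337] q [-0.0229  0.9241 -0.0087 -0.3814] F [ 0.1 -0.5  0. ] w 0.496 g 0.0 j [-0.323  0.926 -0.11   1.132 -0.18   1.824  1.219]
blob [433. 101.] 482 [ 306.6 -798.8   95.4  190.5   52.2   20.8]
blob [262. 117.] 517 [ 789.3 -381.6   92.1  191.8   33.1   30.8]
blob [338. 160.] 162 [ 483.5 -327.8   28.9   91.9   80.9   25.3]
blob [223. 224.] 266 [647.7  51.4  65.9  72.8  34.4  21.6]
blob [146. 251.] 587 [760.7 219.  188.1  32.   89.8  32.8]
blob [225. 269.] 195 [552.8 170.9  39.9  40.4   2.3  52.4]
blob [ 63. 290.] 389 [8.401e+02 4.179e+02 1.275e+02 3.130e+01 3.000e-01 3.060e+01]
blob [ 81. 356.] 975 [7.071e+02 4.887e+02 4.840e+01 1.376e+02 7.000e-01 3.010e+01]
blob [471. 373.] 777 [ -3.3  78.4 166.   62.3  14.2  15.2]
blob [397. 142.] 435 [ 781.6 -347.9   66.   119.4   19.4   22.7]
blob [493. 172.] 384 [ 698.7 -578.7  124.5   21.3   26.    39.5]
blob [ 75. 172.] 505 [711.3 511.   36.6 145.3   1.3  30.9]
blob [243. 193.] 173 [650.5  59.2  68.   35.6   2.3  22.6]
blob [470. 293.] 9816 [ 390.  -522.8  297.   229.8    5.7   28.1]
blob [397. 257.] 324 [ 485.2 -330.1   24.9   84.8   84.8   26. ]
-> tcp [0.6 0.1 0.3] units [3.16, -6.52, -0.75, -4.76, -6.45, 11.46] rows>= 7.8
   seg rows 7.8
-> tcp [ 0.58   -0.1145  0.3   ] units [4.02, -15.05, 0.11, -6.32, -5.28, 19.99] rows>= 12.1
   seg rows 4.8
-> tcp [ 0.4982 -0.3304  0.0968] units [0.86, -23.51, 8.47, 0.02, -1.49, -28.99] rows>= 16.3
   seg rows 6.9
-> tcp [ 0.4982 -0.3304  0.0113] units [-1.56, -23.51, 10.88, 0.02, -1.49, -28.99] rows>= 16.3
   seg rows 1.4
```

Emit:
drive_tool:
  rows: [3.16,-6.52,-0.75,-4.76,-6.45,11.46,3.16,-6.52,-0.75,-4.76,-6.45,11.46,3.16,-6.52,-0.75,-4.76,-6.45,11.46,3.16,-6.52,-0.75,-4.76,-6.45,11.46,3.16,-6.52,-0.75,-4.76,-6.45,11.46,3.16,-6.52,-0.75,-4.76,-6.45,11.46,3.16,-6.52,-0.75,-4.76,-6.45,11.46,3.16,-6.52,-0.75,-4.76,-6.45,11.46,4.02,-15.05,0.11,-6.32,-5.28,19.99,4.02,-15.05,0.11,-6.32,-5.28,19.99,4.02,-15.05,0.11,-6.32,-5.28,19.99,4.02,-15.05,0.11,-6.32,-5.28,19.99,4.02,-15.05,0.11,-6.32,-5.28,19.99,0.86,-23.51,8.47,0.02,-1.49,-28.99,0.86,-23.51,8.47,0.02,-1.49,-28.99,0.86,-23.51,8.47,0.02,-1.49,-28.99,0.86,-23.51,8.47,0.02,-1.49,-28.99,0.86,-23.51,8.47,0.02,-1.49,-28.99,0.86,-23.51,8.47,0.02,-1.49,-28.99,0.86,-23.51,8.47,0.02,-1.49,-28.99]
  claw: -0.5

```text
clock: 35.6
tool_pos: [0.4974, -0.3302, 0.0944]
tool_rot: [0.922, -0.047, -0.385, -0.019]
wrist_force: [0.3, -0.1, 0.6]
width: 0.749
grasp_force: 0.0
```

Run:
```python
from h import *
st()
d=cam('wrist'); bottles(d)
c=np.array([.484,-.329,0])+.0275*np.array([.9954,-.0958,0]); Q=ori(45,-5.5)
path((c+[0,0,.0235],Q,1))
```

```text
t 35.6 p [ 0.4974 -0.3302  0.0944] q [ 0.9215 -0.0469 -0.385  -0.0192] F [ 0.3 -0.1  0.6] w 0.749 g 0.0 j [-0.031  1.12   0.836  1.534 -0.31   1.457 -0.801]
blob [249.  99.] 410 [ 541.1 -335.    14.9   14.5   84.1   26. ]
blob [428. 175.] 21099 [ 396.1 -556.   301.2  294.7    6.    27.8]
blob [255. 148.] 2635 [ 485.  -331.3   25.1   83.1   84.4   26. ]
-> tcp [ 0.4982 -0.3304  0.0103] units [2.4, -0.02, 2.3, -0.05, 0.09, -0.1] rows>= 1.3
   seg rows 1.3
```

Emit:
drive_tool:
  rows: [1.2,0,1.2,0,0,0,2.3,0,2.2,0,0,0,2.42,0,2.33,0,0,0,2.42,0,2.33,0,0,0]

```text
clock: 36.15
tool_pos: [0.5, -0.3304, 0.0135]
tool_rot: [0.923, -0.044, -0.382, -0.018]
wrist_force: [-0.3, 0.5, 0.5]
width: 0.754
grasp_force: 0.0
```

Emit:
drive_tool:
  rows: [0,0,0,0,0,0,0,0,0,0,0,0,0,0,0,0,0,0,0,0,0,0,0,0,0,0,0,0,0,0,0,0,0,0,0,0]
  claw: 1

```text
clock: 36.9
tool_pos: [0.5011, -0.3305, 0.0143]
tool_rot: [0.923, -0.044, -0.381, -0.018]
wrist_force: [2.1, 0.7, 6.6]
width: 0.296
grasp_force: 40.2
```

Run:
```python
from h import *
s=st(); Rm=R.from_quat(s['tool_rot']).as_matrix(); print((np.array(s['tool_pos'])+Rm@[0,0,manip.pinch_z]).round(4))
place(0,.0132)
```

```text
t 36.9 p [ 0.5011 -0.3305  0.0143] q [ 0.9232 -0.0442 -0.3813 -0.0183] F [2.1 0.7 6.6] w 0.296 g 40.15734851360321 j [-0.014  1.21   0.791  1.529 -0.365  1.371 -0.811]
[ 0.5142 -0.3317  0.0276]
-> tcp [0.6  0.05 0.3 ] units [-6.3, -15.53, -9.85, -4.27, 6.63, -10.32] rows>= 7.8
   seg rows 7.8
-> tcp [0.6  0.13 0.3 ] units [-6.52, -18.71, -9.63, -8.11, 4.18, -19.63] rows>= 12.1
   seg rows 5.6
-> tcp [0.6237 0.264  0.1868] units [-3.02, -24.14, -6.73, -0.03, 1.47, 29.0] rows>= 16.3
   seg rows 7.1
-> tcp [0.6237 0.264  0.0845] units [-0.13, -24.14, -3.83, -0.03, 1.47, 29.0] rows>= 16.3
   seg rows 1.6
```

Emit:
drive_tool:
  rows: [-1.7,0,-1.7,0,0,0,-3.2,-0.5,-3.2,0,0,0,-6.3,-15.53,-9.85,-4.27,6.63,-10.32,-6.3,-15.53,-9.85,-4.27,6.63,-10.32,-6.3,-15.53,-9.85,-4.27,6.63,-10.32,-6.3,-15.53,-9.85,-4.27,6.63,-10.32,-6.3,-15.53,-9.85,-4.27,6.63,-10.32,-6.3,-15.53,-9.85,-4.27,6.63,-10.32,-6.3,-15.53,-9.85,-4.27,6.63,-10.32,-6.3,-15.53,-9.85,-4.27,6.63,-10.32,-6.52,-18.71,-9.63,-8.11,4.18,-19.63,-6.52,-18.71,-9.63,-8.11,4.18,-19.63,-6.52,-18.71,-9.63,-8.11,4.18,-19.63,-6.52,-18.71,-9.63,-8.11,4.18,-19.63,-6.52,-18.71,-9.63,-8.11,4.18,-19.63,-6.52,-18.71,-9.63,-8.11,4.18,-19.63,-6.52,-18.71,-9.63,-8.11,4.18,-19.63]

```text
clock: 39.02
tool_pos: [0.5995, 0.1294, 0.2992]
tool_rot: [0.501, 0.865, 0.0, -0.001]
wrist_force: [0.2, -0.2, -0.3]
width: 0.297
grasp_force: 39.5
```

Run:
```python
from h import *
st()
G=CUP[0]+.0146*CX; Q=ori(-45,182.7)
path((G+[0,0,.2],Q,1))
```

```text
t 39.02 p [0.5995 0.1294 0.2992] q [ 5.010e-01  8.654e-01  2.000e-04 -6.000e-04] F [ 0.2 -0.2 -0.3] w 0.297 g 39.464587569236755 j [-0.522  0.406  0.311  1.803 -0.15   0.956  0.373]
-> tcp [0.6251 0.2641 0.1868] units [4.16, 3.57, 4.5, 4.11, 6.71, -9.9] rows>= 7.1
   seg rows 7.1
```

Emit:
drive_tool:
  rows: [4.16,3.57,2.5,4.11,6.71,-9.9,4.16,3.57,2.5,4.11,6.71,-9.9,4.16,3.57,2.5,4.11,6.71,-9.9,4.16,3.57,3,4.11,6.71,-9.9,4.16,3.57,3.5,4.11,6.71,-9.9,4.16,3.57,4.5,4.11,6.71,-9.9,4.16,3.57,4.5,4.11,6.71,-9.9,4.16,3.57,4.5,4.11,6.71,-9.9,4.16,3.57,4.5,4.11,6.71,-9.9,4.16,3.57,4.5,4.11,6.71,-9.9]

```text
clock: 40.28
tool_pos: [0.6253, 0.2646, 0.1879]
tool_rot: [-0.021, 0.924, -0.009, -0.381]
wrist_force: [0.7, 0.5, -1.2]
width: 0.292
grasp_force: 39.6
```

Run:
```python
from h import *
st(); held(0)
G=CUP[0]+.0146*CX; Q=ori(-45,182.7)
path((G+[0,0,.1],Q,1),(G+[0,0,.080],Q,1))
```

```text
t 40.27 p [0.6253 0.2646 0.1879] q [-0.021   0.9242 -0.0095 -0.3813] F [ 0.7  0.5 -1.2] w 0.292 g 39.58149433135986 j [-0.328  0.951 -0.102  1.192 -0.179  1.74   1.235]
side 387 [[-0.0147, -0.01, 0.1333], [-0.0127, 0.0094, 0.1816], [0.014, 0.0202, 0.2173]]
-> tcp [0.6251 0.2641 0.0868] units [-2.85, -0.02, 2.87, -0.01, 0.02, -0.01] rows>= 1.6
   seg rows 1.6
-> tcp [0.6251 0.2641 0.0668] units [-3.41, -0.02, 3.44, -0.01, 0.02, -0.01] rows>= 1.9
   seg rows 0.3
```

Emit:
drive_tool:
  rows: [-1.2,-0.02,1.2,0,0,0,-2.2,-0.02,2.2,0,0,0,-2.85,-0.02,2.87,0,0,0,-3.2,-0.02,3.25,0,0,0,-3.38,-0.02,3.4,0,0,0,-3.42,-0.02,3.44,0,0,0,-3.42,-0.02,3.44,0,0,0]

```text
clock: 41.25
tool_pos: [0.625, 0.2643, 0.067]
tool_rot: [-0.022, 0.924, -0.009, -0.383]
wrist_force: [-1.7, 0.2, 5.0]
width: 0.296
grasp_force: 39.9
```

Emit:
drive_tool:
  rows: [0,0,0,0,0,0,0,0,0,0,0,0,0,0,0,0,0,0,0,0,0,0,0,0,0,0,-1,0,0,0,0,0,-2.5,0,0,0,1.5,0,-4.5,0,0,0,3,0,-5.5,0,0,0,3.5,0,-5.5,0,0,0,3.5,0,-5.5,0,0,0]
  claw: 0

```text
clock: 42.5
tool_pos: [0.6598, 0.2657, 0.2248]
tool_rot: [-0.022, 0.923, -0.009, -0.383]
wrist_force: [0.2, -0.2, -0.0]
width: 0.502
grasp_force: 0.0
```

Run:
```python
from h import *
st()
path(([.645,.40,.32],ori(0,130),0),([.645,.48,.28],ori(0,92.7),0),([.64,.47,.16],ori(0,92.7),0))
d=cam('side'); P=cloud(d); cv2.imwrite('pics/p4.png',cv2.resize(d['img'][220:384,60:330,::-1],None,fx=2.5,fy=2.5))
q=(P[...,2]>.1)&(P[...,1]>.32)&(P[...,1]<.56)&(P[...,0]<.7)&(P[...,0]>.4); L=P[q]; print(L.min(0),L.max(0)); h=L[(L[:,2]>.2)]; print(h.min(0),h.max(0))
m=(P[...,2]>.112)&(P[...,2]<.125)&(P[...,1]>.22)&(P[...,1]<.3)&(P[...,0]>.44)&(P[...,0]<.66); print('caps',np.sort(P[m][:,0].round(2))[::12],m.sum(), np.median(P[m][:,2]))
```

```text
t 42.5 p [0.6598 0.2657 0.2248] q [-0.0223  0.9235 -0.0092 -0.3828] F [ 0.2 -0.2 -0. ] w 0.502 g 0.0 j [-0.259  0.979 -0.251  1.043 -0.098  1.862  1.145]
-> tcp [0.645 0.4   0.32 ] units [2.93, 5.4, -2.46, -3.45, -6.96, 8.33] rows>= 6.4
   seg rows 6.4
-> tcp [0.645 0.48  0.28 ] units [1.69, 8.59, -1.44, -5.87, -5.87, 14.16] rows>= 9.2
   seg rows 3.5
-> tcp [0.64 0.47 0.16] units [-1.55, 8.2, 2.11, -5.87, -5.87, 14.16] rows>= 9.2
   seg rows 1.9
[0.42616515 0.32006649 0.10033926] [0.69964188 0.47084415 0.28730696]
[0.50096928 0.32006649 0.20001471] [0.69964188 0.47084415 0.28730696]
caps [0.46 0.46 0.46 0.47 0.47 0.47 0.47 0.47 0.47 0.48 0.48 0.48 0.48 0.51
 0.51 0.51 0.52 0.52 0.52 0.52 0.52 0.53 0.53 0.53 0.53 0.53 0.56 0.56
 0.56 0.57 0.57 0.57 0.57 0.58 0.58 0.58 0.58 0.61 0.61 0.61 0.62 0.62
 0.62 0.62 0.63 0.63 0.63 0.63] 572 0.11785871358755057
```

View pics/p4.png

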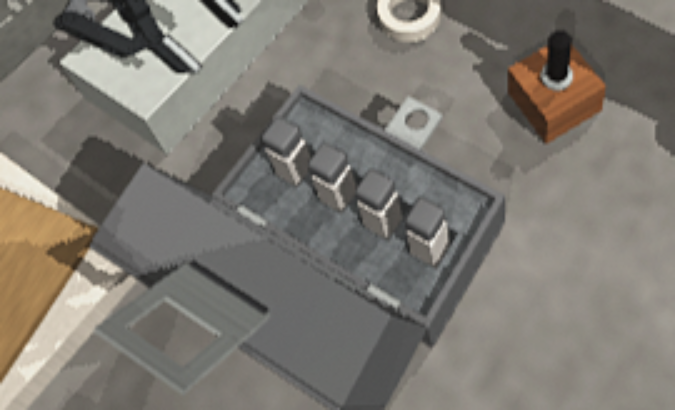

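All four bottles stand seated (cap tops at 0.118 m) and the lid and hasp are unchanged. Next I'll move behind the lid at its far end, clear of the hasp.

Emit:
drive_tool:
  rows: [2.93,5.4,-2.46,-3.45,-6.96,8.33,2.93,5.4,-2.46,-3.45,-6.96,8.33,2.93,5.4,-2.46,-3.45,-6.96,8.33,2.93,5.4,-2.46,-3.45,-6.96,8.33,2.93,5.4,-2.46,-3.45,-6.96,8.33,2.93,5.4,-2.46,-3.45,-6.96,8.33,2.93,5.4,-2.46,-3.45,-6.96,8.33,1.69,8.59,-1.44,-5.87,-5.87,14.16,1.69,8.59,-1.44,-5.87,-5.87,14.16,1.69,8.59,-1.44,-5.87,-5.87,14.16,1.69,8.59,-1.44,-5.87,-5.87,14.16,1.69,8.59,-1.44,-5.87,-5.87,14.16,1.69,8.59,-1.44,-5.87,-5.87,14.16]
  claw: 1

```text
clock: 44.18
tool_pos: [0.6452, 0.4801, 0.2784]
tool_rot: [0.689, 0.724, -0.001, 0.001]
wrist_force: [1.0, 0.1, -0.6]
width: -0.004
grasp_force: 0.0
```

Run:
```python
from h import *
st()
d=cam('wrist'); P=cloud(d); q=(P[...,0]>.61)&(P[...,0]<.66)&(P[...,1]>.3)&(P[...,1]<.45)&(P[...,2]>.13); L=P[q]
print(len(L)); 
if len(L): print(L.min(0).round(3),L.max(0).round(3))
H=np.array([.546,.3256,.064])
def c(phi,d=.115,h=.011,pen=0):
    f=d*np.cos(phi)-.07*np.sin(phi); z=d*np.sin(phi)+.07*np.cos(phi)
    return H+.092*CX-CY*(f-h*np.sin(phi))+[0,0,z-pen]
t=[([.642,.475,.16],ori(0,92.7),0),([.642,.45,.165],ori(0,92.7),0)]
t+=[(c(p),ori(0,92.7),0) for p in (1.75,1.55,1.35,1.15,.95,.75,.55,.4,.25,.12,.0)]
path(*t)
```

```text
t 44.17 p [0.6452 0.4801 0.2784] q [ 6.894e-01  7.244e-01 -1.000e-03  5.000e-04] F [ 1.   0.1 -0.6] w -0.004 g 0.0 j [-0.84   0.679  0.242  1.346 -0.165  1.138 -0.53 ]
691
[0.61  0.388 0.13 ] [0.656 0.427 0.183]
-> tcp [0.642 0.475 0.16 ] units [-0.18, -0.14, 4.75, -0.0, 0.02, 0.02] rows>= 1.9
   seg rows 1.9
-> tcp [0.642 0.45  0.165] units [-1.18, -0.19, 4.55, -0.0, 0.02, 0.02] rows>= 1.9
   seg rows 0.4
-> tcp [0.6332 0.43   0.1647] units [-1.96, -0.58, 4.57, -0.0, 0.02, 0.02] rows>= 2.0
   seg rows 0.3
-> tcp [0.6342 0.4084 0.1804] units [-2.83, -0.58, 3.94, -0.0, 0.02, 0.02] rows>= 2.0
   seg rows 0.4
-> tcp [0.6354 0.3837 0.1915] units [-3.82, -0.59, 3.49, -0.0, 0.02, 0.02] rows>= 2.1
   seg rows 0.4
-> tcp [0.6366 0.3569 0.1976] units [-4.9, -0.59, 3.26, -0.0, 0.02, 0.02] rows>= 2.4
   seg rows 0.4
-> tcp [0.6379 0.3289 0.1983] units [-6.01, -0.59, 3.23, -0.0, 0.02, 0.02] rows>= 2.7
   seg rows 0.4
-> tcp [0.6393 0.301  0.1936] units [-7.13, -0.59, 3.42, -0.0, 0.02, 0.02] rows>= 3.2
   seg rows 0.5
-> tcp [0.6405 0.2743 0.1838] units [-8.2, -0.59, 3.81, -0.0, 0.02, 0.02] rows>= 3.6
   seg rows 0.5
-> tcp [0.6414 0.2556 0.1733] units [-8.95, -0.6, 4.23, -0.0, 0.02, 0.02] rows>= 4.0
   seg rows 0.3
-> tcp [0.6422 0.2386 0.1603] units [-9.63, -0.6, 4.75, -0.0, 0.02, 0.02] rows>= 4.3
   seg rows 0.3
-> tcp [0.6428 0.2256 0.1473] units [-10.15, -0.6, 5.28, -0.0, 0.02, 0.02] rows>= 4.6
   seg rows 0.3
-> tcp [0.6433 0.215  0.134 ] units [-10.57, -0.6, 5.81, -0.0, 0.02, 0.02] rows>= 4.8
   seg rows 0.3
```

Emit:
drive_tool:
  rows: [-0.18,-0.14,2.4,0,0,0,-0.18,-0.14,4.75,0,0,0,-0.18,-0.14,4.75,0,0,0,-1.18,-0.19,4.57,0,0,0,-1.5,-0.3,4.57,0,0,0,-1.96,-0.4,4.57,0,0,0,-2.4,-0.4,4.25,0,0,0,-2.83,-0.5,3.94,0,0,0,-3.3,-0.5,3.7,0,0,0,-3.82,-0.5,3.49,0,0,0,-3.82,-0.5,3.49,0,0,0]

```text
clock: 45.6
tool_pos: [0.6393, 0.3869, 0.1968]
tool_rot: [0.69, 0.724, 0.004, 0.0]
wrist_force: [1.4, 4.3, 3.4]
width: 0.0
grasp_force: 2.3
```

Run:
```python
from h import *
st()
d=cam('side'); P=cloud(d)
q=(P[...,2]>.08)&(P[...,1]>.2)&(P[...,1]<.56)&(P[...,0]<.60)&(P[...,0]>.43); L=P[q]; print(L.min(0).round(3),L.max(0).round(3))
e=L[L[:,0]<.49]; k=e[:,2].argmax(); print('near end top',e[k].round(3), e[e[:,1].argmax()].round(3))
H=np.array([.546,.3256,.064])
def c(phi,d=.115,h=.011,pen=0):
    f=d*np.cos(phi)-.07*np.sin(phi); z=d*np.sin(phi)+.07*np.cos(phi)
    return H+.092*CX-CY*(f-h*np.sin(phi))+[0,0,z-pen]
path(*[(c(p),ori(0,92.7),0) for p in (1.35,1.15,.95,.75,.55,.4,.25,.12,.0)])
```

```text
t 45.6 p [0.6393 0.3869 0.1968] q [6.898e-01 7.240e-01 4.300e-03 3.000e-04] F [1.4 4.3 3.4] w 0.0 g 2.2558702994138002 j [-0.747  0.664  0.216  1.59  -0.171  0.897 -0.422]
[0.43  0.247 0.08 ] [0.6   0.431 0.749]
near end top [0.431 0.304 0.749] [0.489 0.392 0.082]
-> tcp [0.6354 0.3837 0.1915] units [-0.12, -0.15, 0.18, 0.06, -0.05, 0.01] rows>= 0.1
   seg rows 0.1
-> tcp [0.6366 0.3569 0.1976] units [-1.2, -0.15, -0.06, 0.06, -0.05, 0.01] rows>= 0.5
   seg rows 0.4
-> tcp [0.6379 0.3289 0.1983] units [-2.32, -0.15, -0.1, 0.06, -0.05, 0.01] rows>= 0.9
   seg rows 0.4
-> tcp [0.6393 0.301  0.1936] units [-3.43, -0.15, 0.08, 0.06, -0.05, 0.01] rows>= 1.4
   seg rows 0.5
-> tcp [0.6405 0.2743 0.1838] units [-4.51, -0.16, 0.47, 0.06, -0.05, 0.01] rows>= 1.8
   seg rows 0.5
-> tcp [0.6414 0.2556 0.1733] units [-5.26, -0.16, 0.89, 0.06, -0.05, 0.01] rows>= 2.1
   seg rows 0.3
-> tcp [0.6422 0.2386 0.1603] units [-5.94, -0.17, 1.4, 0.06, -0.05, 0.01] rows>= 2.4
   seg rows 0.3
-> tcp [0.6428 0.2256 0.1473] units [-6.47, -0.17, 1.92, 0.06, -0.05, 0.01] rows>= 2.7
   seg rows 0.3
-> tcp [0.6433 0.215  0.134 ] units [-6.89, -0.17, 2.45, 0.06, -0.05, 0.01] rows>= 2.9
   seg rows 0.3
```

Emit:
drive_tool:
  rows: [-0.6,-0.05,0.1,0,0,0,-1.2,-0.05,0.05,0,0,0,-1.75,-0.05,0.05,0,0,0,-2.32,-0.05,0.08,0,0,0,-2.9,-0.05,0.15,0,0,0,-3.43,-0.05,0.25,0,0,0,-4,-0.05,0.42,0,0,0,-4.51,-0.05,0.65,0,0,0,-4.9,-0.05,0.87,0,0,0,-5.26,-0.05,1.1,0,0,0,-5.6,-0.05,1.35,0,0,0,-5.94,-0.05,1.6,0,0,0,-6.2,-0.05,1.85,0,0,0,-6.47,-0.05,2.1,0,0,0,-6.7,-0.05,2.35,0,0,0,-6.8,-0.05,2.5,0,0,0,-6.8,-0.05,2.5,0,0,0]

```text
clock: 47.78
tool_pos: [0.6443, 0.2171, 0.1339]
tool_rot: [0.69, 0.724, 0.002, -0.001]
wrist_force: [-10.6, 4.7, 34.0]
width: 0.001
grasp_force: 17.0
```

Run:
```python
from h import *
st()
for n in('side','top'):
    d=cam(n); P=cloud(d); 
    for a in (.44,.47,.60):
        q=(np.abs(P[...,0]-a)<.02)&(P[...,2]>.09)&(P[...,2]<.25)&(P[...,1]<.42)&(P[...,1]>.15); L=P[q]
        if len(L): print(n,a,len(L),'z of front third',np.median(L[L[:,1]<.23][:,2]).round(4),'back',np.median(L[L[:,1]>.29][:,2]).round(4))
    if n=='side': cv2.imwrite('pics/p5.png',cv2.resize(d['img'][200:384,80:330,::-1],None,fx=2.5,fy=2.5))
```

```text
t 47.77 p [0.6443 0.2171 0.1339] q [ 6.896e-01  7.242e-01  2.200e-03 -6.000e-04] F [-10.6   4.7  34. ] w 0.001 g 17.048427750414703 j [-0.521  0.657  0.179  1.799 -0.175  0.697 -0.195]
side 0.44 1199 z of front third 0.1336 back 0.1334
side 0.47 1320 z of front third 0.1346 back 0.1342
side 0.6 1530 z of front third 0.1675 back 0.1342
top 0.44 209 z of front third 0.134 back nan
top 0.47 387 z of front third 0.1344 back nan
top 0.6 381 z of front third 0.1365 back nan
  return _methods._mean(a, axis=axis, dtype=dtype,
  ret = ret.dtype.type(ret / rcount)
```

View pics/p5.png

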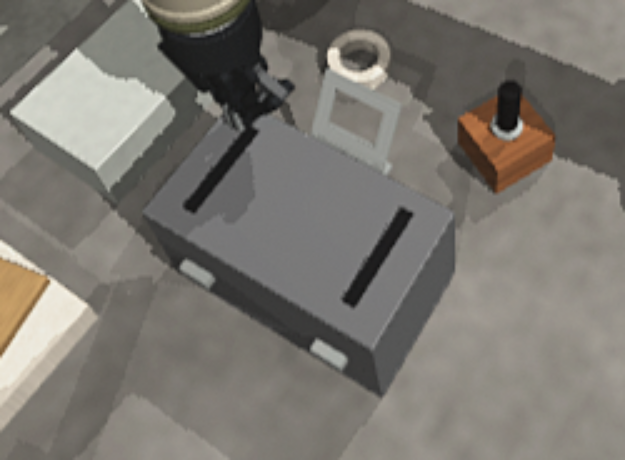

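The lid is shut: its top is flat at 0.134 m at both ends. The hasp is folded up and out from the middle of the front. I'll lift off and measure it.

Emit:
drive_tool:
  rows: [0,0,-1,0,0,0,0,0,-3,0,0,0,0,0,-5,0,0,0,-1,0,-5,0,0,0,-1,0,-5,0,0,0]

```text
clock: 48.5
tool_pos: [0.6454, 0.1861, 0.2547]
tool_rot: [0.691, 0.723, -0.001, 0.001]
wrist_force: [0.3, -0.3, -0.7]
width: -0.001
grasp_force: 0.0
```

Run:
```python
from h import *
st()
for n in('side','top'):
    d=cam(n); P=cloud(d)
    q=(np.abs(P[...,0]-.552)<.042)&(P[...,1]>.10)&(P[...,1]<.21)&(P[...,2]>.07)&(P[...,2]<.23); L=P[q]
    q2=(L[:,2]<.23)&((L[:,1]<.19)|(L[:,2]>.14)); L=L[q2]; print(n,len(L),L.min(0).round(4),L.max(0).round(4))
    if len(L)>20:
        c=L.mean(0); u,s,vt=np.linalg.svd(L-c); print(' mean',c.round(4),'normal',vt[2].round(3))
    q=(np.abs(P[...,2]-.134)<.004)&(P[...,0]>.42)&(P[...,0]<.5)&(P[...,1]<.35); print(' lid front y near x=.46:',np.percentile(P[q][:,1],[1,99]).round(4))
    q=(np.abs(P[...,2]-.052)<.004)&(np.abs(P[...,0]-.553)<.022)&(P[...,1]<.2)&(P[...,1]>.13); L=P[q]; print(' staple',q.sum(),np.percentile(L,[1,99],axis=0).round(4).tolist() if q.sum() else '')
path(([.5534,.165,.23],ori(0,92.7),0))
```

```text
t 48.5 p [0.6454 0.1861 0.2547] q [ 0.6914  0.7225 -0.0008  0.0009] F [ 0.3 -0.3 -0.7] w -0.001 g 0.0 j [-0.512  0.518  0.225  1.716 -0.136  0.923 -0.19 ]
side 613 [0.5136 0.1507 0.1193] [0.5917 0.19   0.1822]
 mean [0.5504 0.1719 0.1519] normal [-0.037  0.851  0.524]
 lid front y near x=.46: [0.1948 0.3223]
 staple 12 [[0.5333, 0.151, 0.0504], [0.5398, 0.1613, 0.0554]]
top 356 [0.5162 0.148  0.1184] [0.5919 0.2077 0.1846]
 mean [0.5537 0.1696 0.1527] normal [-0.043  0.842  0.538]
 lid front y near x=.46: [0.1896 0.2089]
 staple 134 [[0.5353, 0.1481, 0.0485], [0.5731, 0.1883, 0.0559]]
-> tcp [0.5534 0.165  0.23  ] units [-0.78, -3.7, 0.95, -0.02, 0.01, -0.01] rows>= 1.6
   seg rows 1.6
```

Run:
```python
from h import *
Q=ori(0,92.7)
path(([.586,.215,.22],Q,0),([.586,.21,.152],Q,0))
print('next, relative to that:'); x=.586
f=(np.array([.586,.21,.152]),Q)
for y,z in [(.1755,.148),(.164,.137),(.155,.121),(.147,.104),(.135,.088),(.148,.072),(.165,.072),(.183,.072)]: to([x-(y-.21)*.047,y,z],Q,False,f)
```

```text
-> tcp [0.586 0.215 0.22 ] units [1.16, -2.3, 1.35, -0.02, 0.01, -0.01] rows>= 1.2
   seg rows 1.2
-> tcp [0.586 0.21  0.152] units [0.97, -2.31, 4.07, -0.02, 0.01, -0.01] rows>= 1.9
   seg rows 1.1
next, relative to that:
-> tcp [0.5876 0.1755 0.148 ] units [-1.38, -0.0, 0.16, 0.0, 0.0, 0.0] rows>= 0.6
-> tcp [0.5882 0.164  0.137 ] units [-1.84, -0.0, 0.6, 0.0, 0.0, 0.0] rows>= 0.8
-> tcp [0.5886 0.155  0.121 ] units [-2.2, -0.0, 1.24, 0.0, 0.0, 0.0] rows>= 1.0
-> tcp [0.589 0.147 0.104] units [-2.52, -0.0, 1.92, 0.0, 0.0, 0.0] rows>= 1.3
-> tcp [0.5895 0.135  0.088 ] units [-3.0, -0.0, 2.56, 0.0, 0.0, 0.0] rows>= 1.6
-> tcp [0.5889 0.148  0.072 ] units [-2.48, -0.0, 3.2, 0.0, 0.0, 0.0] rows>= 1.6
-> tcp [0.5881 0.165  0.072 ] units [-1.8, -0.0, 3.2, 0.0, 0.0, 0.0] rows>= 1.5
-> tcp [0.5873 0.183  0.072 ] units [-1.08, -0.0, 3.2, 0.0, 0.0, 0.0] rows>= 1.4
```

Emit:
drive_tool:
  rows: [1.16,-1.2,0.7,0,0,0,1.16,-2.3,1.35,0,0,0,1.16,-2.3,1.35,0,0,0,1.0,-2.31,2.8,0,0,0,0.97,-2.31,4.07,0,0,0,0.97,-2.31,4.07,0,0,0]

```text
clock: 49.35
tool_pos: [0.5859, 0.2103, 0.1509]
tool_rot: [0.69, 0.724, -0.002, -0.0]
wrist_force: [-0.1, 0.2, -1.0]
width: 0.001
grasp_force: 0.0
```

Emit:
drive_tool:
  rows: [-0.7,0,0.08,0,0,0,-1.38,0,0.16,0,0,0,-1.6,0,0.4,0,0,0,-1.84,0,0.6,0,0,0,-2.0,0,0.9,0,0,0,-2.2,0,1.24,0,0,0,-2.35,0,1.6,0,0,0,-2.52,0,1.92,0,0,0,-2.52,0,1.92,0,0,0]

```text
clock: 50.48
tool_pos: [0.5892, 0.1472, 0.1044]
tool_rot: [0.69, 0.724, -0.001, 0.0]
wrist_force: [0.1, -0.8, 0.3]
width: -0.001
grasp_force: 0.0
```

Run:
```python
from h import *
st()
for n in('side','top'):
    d=cam(n); P=cloud(d)
    q=(np.abs(P[...,0]-.552)<.042)&(P[...,1]>.08)&(P[...,1]<.188)&(P[...,2]>.06)&(P[...,2]<.2)&(P[...,0]<.568); L=P[q]
    print(n,len(L)); 
    if len(L): print(L[L[:,1].argmin()].round(3),L[L[:,2].argmax()].round(3),np.median(L,0).round(3))
```

```text
t 50.48 p [0.5892 0.1472 0.1044] q [ 6.903e-01  7.235e-01 -9.000e-04  1.000e-04] F [ 0.1 -0.8  0.3] w -0.001 g 0.0 j [-0.442  0.627  0.155  1.984 -0.174  0.544 -0.12 ]
side 613
[0.517 0.109 0.097] [0.56  0.159 0.2  ] [0.538 0.159 0.106]
top 172
[0.523 0.106 0.096] [0.53  0.133 0.199] [0.53  0.118 0.099]
```

The hasp tip is now at y 0.106, z 0.097, about horizontal. I'll continue down and in.

Emit:
drive_tool:
  rows: [-0.25,0,0.35,0,0,0,-0.48,0,0.65,0,0,0,-0.3,0,0.95,0,0,0,0.04,0,1.28,0,0,0,0.4,0,1.28,0,0,0,0.72,0,1.28,0,0,0,1.0,0,1.28,0,0,0,1.25,0,1.28,0,0,0,1.44,0,1.28,0,0,0,1.44,0,1.28,0,0,0]

```text
clock: 51.82
tool_pos: [0.5881, 0.1794, 0.0734]
tool_rot: [0.691, 0.723, -0.002, 0.002]
wrist_force: [-0.1, -13.7, 1.8]
width: 0.002
grasp_force: 6.9
```

Run:
```python
from h import *
st()
for n in('side','top'):
    d=cam(n); P=cloud(d)
    q=(P[...,0]>.51)&(P[...,1]>.08)&(P[...,1]<.192)&(P[...,2]>.01)&(P[...,2]<.12)&(P[...,0]<.535); L=P[q]
    print(n,len(L)); 
    if len(L): print(np.percentile(L[:,1],[0,10,50,100]).round(3), np.percentile(L[:,2],[0,10,50,100]).round(3))
```

```text
t 51.83 p [0.5881 0.1794 0.0734] q [ 0.6913  0.7225 -0.0019  0.0018] F [ -0.1 -13.7   1.8] w 0.002 g 6.898960545659065 j [-0.492  0.68   0.153  1.982 -0.192  0.495 -0.159]
side 6
[0.151 0.152 0.156 0.161] [0.049 0.049 0.052 0.055]
top 32
[0.185 0.187 0.187 0.19 ] [0.026 0.031 0.076 0.111]
```

The hasp is flat against the front: plate at y≈0.187 from z 0.026 to 0.111, with the fingers pressing it at 14 N. I'll back off and hover over the pin.

Run:
```python
from h import *
for n in('side','top'):
    d=cam(n); P=cloud(d)
    q=(np.abs(P[...,0]-.465)<.03)&(np.abs(P[...,1]-.052)<.03)&(P[...,2]>.075)&(P[...,2]<.15); L=P[q]
    print(n,len(L),np.percentile(L,[2,50,98],axis=0).round(4).tolist()); 
    T=L[L[:,2]>.112]; print(' top face',len(T),(T.min(0)/2+T.max(0)/2).round(4))
Q=ori(0,92.7)
path(([.588,.13,.08],Q,0),([.56,.10,.22],Q,0),([.465,.052,.22],Q,0))
```

```text
side 142 [[0.451, 0.0468, 0.0764], [0.4588, 0.0611, 0.1108], [0.4701, 0.0658, 0.1219]]
 top face 67 [0.4614 0.0553 0.1182]
top 75 [[0.454, 0.0417, 0.0787], [0.4636, 0.0522, 0.1202], [0.4733, 0.0617, 0.1254]]
 top face 66 [0.4635 0.0523 0.1195]
-> tcp [0.588 0.13  0.08 ] units [-1.98, -0.09, -0.26, -0.0, 0.05, -0.03] rows>= 0.8
   seg rows 0.8
-> tcp [0.56 0.1  0.22] units [-3.15, -1.26, -5.85, -0.0, 0.05, -0.03] rows>= 2.7
   seg rows 2.3
-> tcp [0.465 0.052 0.22 ] units [-4.91, -5.14, -5.84, -0.0, 0.05, -0.03] rows>= 3.7
   seg rows 1.7
```

Emit:
drive_tool:
  rows: [-0.5,0,0,0,0,0,-1.98,-0.09,-0.26,0,0,0,-3.15,-1.26,-3,0,0,0,-3.15,-1.26,-5.85,0,0,0,-4.2,-3.2,-5.85,0,0,0,-4.91,-5.14,-5.84,0,0,0,-4.91,-5.14,-5.84,0,0,0,-4.91,-5.14,-5.84,0,0,0]
  claw: -0.4

```text
clock: 53.02
tool_pos: [0.4662, 0.0558, 0.2198]
tool_rot: [0.69, 0.724, 0.001, 0.001]
wrist_force: [0.2, 0.6, 0.4]
width: 0.698
grasp_force: 0.0
```

Run:
```python
from h import *
st()
d=cam('wrist'); P=cloud(d); save(d,'w5.png')
print('proj eye',proj(d,[(.5535,.1657,.052),(.4625,.0537,.12)]).round(0).tolist())
Q=ori(0,92.7)
q=(np.abs(P[...,0]-.4625)<.03)&(np.abs(P[...,1]-.054)<.03)&(P[...,2]>.112)&(P[...,2]<.13); L=P[q]
print('pin top wrist',len(L),(np.percentile(L,[1,99],axis=0).mean(0)).round(4) if len(L) else '')
for n in('wrist','top','side'):
    d=cam(n) if n!='wrist' else d; P=cloud(d)
    g2=onplane(d,np.stack(np.meshgrid(np.arange(512),np.arange(384)),-1).reshape(-1,2),.052).reshape(384,512,3)
    m=(np.abs(g2[...,0]-.5535)<.014)&(np.abs(g2[...,1]-.1657)<.014)&(P[...,2]<.044)&(P[...,2]>-.02)
    st_=(np.abs(P[...,2]-.052)<.004)&(np.abs(g2[...,0]-.5535)<.03)&(g2[...,1]>.13)&(g2[...,1]<.183)
    if m.sum()>3: a=g2[m][:,:2]; print(n,'hole',m.sum(),a.mean(0).round(4),(a.min(0)/2+a.max(0)/2).round(4),np.ptp(a,0).round(4))
    if st_.sum()>3: a=g2[st_][:,:2]; print(n,'staple',st_.sum(),a.min(0).round(4),a.max(0).round(4),np.median(P[st_][:,2]).round(4))
path(([.4625,.0537,.12],Q,0),([.4625,.0537,.0895],Q,0))
```

```text
t 53.02 p [0.4662 0.0558 0.2198] q [6.900e-01 7.239e-01 8.000e-04 7.000e-04] F [0.2 0.6 0.4] w 0.698 g 0.0 j [-0.399  0.315  0.205  2.191 -0.105  0.641 -0.071]
proj eye [[341.0, 77.0], [248.0, 194.0]]
pin top wrist 492 [0.4623 0.0526 0.1168]
wrist hole 276 [0.5526 0.1639] [0.5531 0.1641] [0.0203 0.0213]
wrist staple 893 [0.5324 0.147 ] [0.5744 0.183 ] 0.0518
top hole 56 [0.5542 0.1639] [0.5542 0.1644] [0.0177 0.0177]
top staple 145 [0.5352 0.148 ] [0.5732 0.1808] 0.0524
side hole 12 [0.5515 0.1614] [0.5514 0.1611] [0.0149 0.0048]
side staple 71 [0.5328 0.1504] [0.5734 0.1646] 0.0518
-> tcp [0.4625 0.0537 0.12  ] units [-0.07, -0.16, 3.97, 0.01, 0.01, 0.01] rows>= 1.6
   seg rows 1.6
-> tcp [0.4625 0.0537 0.0895] units [-0.07, -0.16, 5.19, 0.01, 0.01, 0.01] rows>= 2.1
   seg rows 0.5
```

View pics/w5.png

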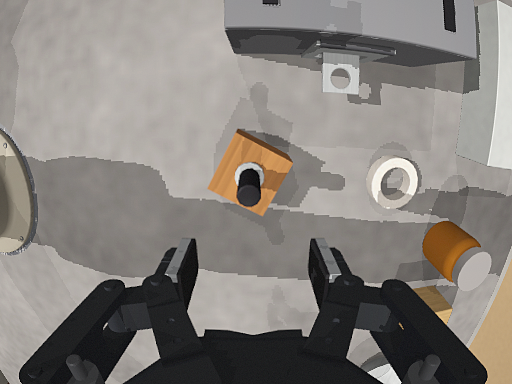

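The wrist view shows the pin at (248,185) between the fingers. The staple eye at (341,77) is clear through the hasp slot. Wrist and top views agree on the pin-to-eye offset: (0.0907, 0.1116).

Emit:
drive_tool:
  rows: [-0.1,-0.16,2,0,0,0,-0.1,-0.16,3.97,0,0,0,-0.1,-0.16,5.0,0,0,0,-0.1,-0.16,5.19,0,0,0,-0.1,-0.16,5.19,0,0,0]

```text
clock: 53.8
tool_pos: [0.462, 0.0525, 0.0895]
tool_rot: [0.69, 0.724, -0.0, 0.0]
wrist_force: [-0.5, 0.5, 1.3]
width: 0.695
grasp_force: 0.0
```

Emit:
drive_tool:
  rows: [0,0,0,0,0,0,0,0,0,0,0,0,0,0,0,0,0,0,0,0,0,0,0,0,0,0,0,0,0,0,0,0,0,0,0,0]
  claw: 1
  grip_force: 50

```text
clock: 54.55
tool_pos: [0.4622, 0.0525, 0.0905]
tool_rot: [0.69, 0.724, 0.001, 0.001]
wrist_force: [0.2, -0.4, 6.2]
width: 0.239
grasp_force: 48.5
```

Run:
```python
from h import *
s=st(); p=np.array(s['tool_pos']); Q=ori(0,92.7)
T=np.array([p[0]+.0908, p[1]+.1115, 0])
print(T)
path((p+[0,0,.07],Q,0),(T+[0,0,p[2]+.07],Q,0))
```

```text
t 54.55 p [0.4622 0.0525 0.0905] q [0.6901 0.7237 0.0008 0.0009] F [ 0.2 -0.4  6.2] w 0.239 g 48.530516624450684 j [-0.314  0.54   0.11   2.311 -0.193  0.296  0.013]
[0.55302024 0.16404583 0.        ]
-> tcp [0.4622 0.0525 0.1605] units [-0.0, 0.01, -2.8, 0.02, 0.0, 0.0] rows>= 1.1
   seg rows 1.1
-> tcp [0.553  0.164  0.1605] units [4.28, 3.85, -2.79, 0.02, 0.0, 0.0] rows>= 2.6
   seg rows 2.3
```

Emit:
drive_tool:
  rows: [0,0,-1,0,0,0,0,0,-2.2,0,0,0,0,0,-2.8,0,0,0,1.4,1.3,-2.8,0,0,0,2.9,2.6,-2.8,0,0,0,4.0,3.6,-2.8,0,0,0,4.28,3.85,-2.79,0,0,0,4.28,3.85,-2.79,0,0,0,4.28,3.85,-2.79,0,0,0]

```text
clock: 55.68
tool_pos: [0.5517, 0.1625, 0.1593]
tool_rot: [0.691, 0.723, -0.001, 0.0]
wrist_force: [-0.1, -0.3, -1.2]
width: 0.239
grasp_force: 49.1
```

Run:
```python
from h import *
s=st(); Q=ori(0,92.7)
for n in('side','wrist'):
    d=cam(n); P=cloud(d); hsv=cv2.cvtColor(d['img'],cv2.COLOR_RGB2HSV)
    q=(np.abs(P[...,0]-.553)<.02)&(np.abs(P[...,1]-.164)<.02)&(P[...,2]>.07)&(P[...,2]<.118); L=P[q]
    print(n,len(L), np.percentile(L,[2,50,98],axis=0).round(4).tolist() if len(L) else '')
    c=d['img'][:,:,::-1]; c=c[220:330,170:320] if n=='side' else c[140:330,150:360]
    cv2.imwrite(f'pics/q_{n}.png',cv2.resize(c,(400,300)))
cv2.imwrite('pics/p6.png',np.hstack([cv2.imread('pics/q_side.png'),cv2.imread('pics/q_wrist.png')]))
to([.5531,.1643,.093],Q)
```

```text
t 55.67 p [0.5517 0.1625 0.1593] q [ 6.906e-01  7.233e-01 -6.000e-04  3.000e-04] F [-0.1 -0.3 -1.2] w 0.239 g 49.12173807621002 j [-0.522  0.52   0.196  2.023 -0.167  0.614 -0.168]
side 26 [[0.5436, 0.1605, 0.0838], [0.546, 0.169, 0.0924], [0.5534, 0.1717, 0.1026]]
wrist 70 [[0.5464, 0.1644, 0.0813], [0.5517, 0.1678, 0.0865], [0.5577, 0.1686, 0.0926]]
-> tcp [0.5531 0.1643 0.093 ] units [0.06, 0.05, 2.66, -0.0, 0.01, -0.01] rows>= 1.1
```

View pics/p6.png

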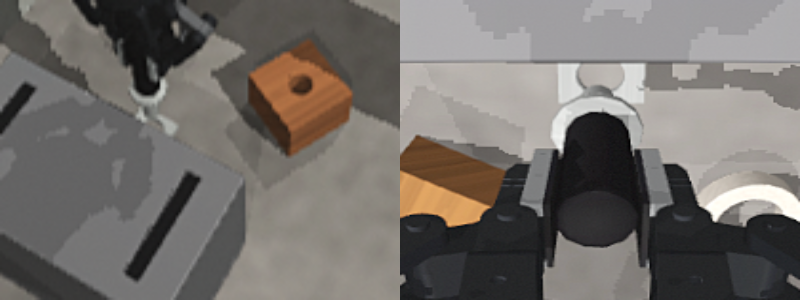

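The pin hangs vertical just above the eye. Small correction, then down.

Emit:
drive_tool:
  rows: [0.06,0.07,0.3,0,0,0,0.06,0.07,0.6,0,0,0,0.06,0.07,0.9,0,0,0,0.06,0.07,1.3,0,0,0,0.06,0.07,1.6,0,0,0,0.06,0.07,1.6,0,0,0]

```text
clock: 56.52
tool_pos: [0.5539, 0.1653, 0.1184]
tool_rot: [0.69, 0.724, -0.001, 0.0]
wrist_force: [-0.2, 0.9, -1.0]
width: 0.24
grasp_force: 49.1
```

In the hole with no side force. I'll lower until the collar rests.

Emit:
drive_tool:
  rows: [0,0,0.4,0,0,0,0,0,0.75,0,0,0,0,0,0.95,0,0,0,0,0,1.02,0,0,0,0,0,1.02,0,0,0]

```text
clock: 57.15
tool_pos: [0.5543, 0.1654, 0.0937]
tool_rot: [0.69, 0.724, -0.0, 0.0]
wrist_force: [-0.5, 0.2, -1.7]
width: 0.24
grasp_force: 49.1
```

Emit:
drive_tool:
  rows: [0,0,0.06,0,0,0,0,0,0.12,0,0,0,0,0,0.12,0,0,0]

```text
clock: 57.52
tool_pos: [0.5547, 0.1655, 0.0924]
tool_rot: [0.69, 0.724, 0.001, 0.001]
wrist_force: [-2.4, -0.6, 17.0]
width: 0.244
grasp_force: 51.2
```

Emit:
drive_tool:
  rows: [0,0,0,0,0,0,0,0,0,0,0,0,0,0,0,0,0,0,0,0,0,0,0,0,0,0,-1.5,0,0,0,0,0,-3,0,0,0,0,0,-5,0,0,0,-2,-2,-6,0,0,0,-5,-5,-7,0,0,0,-5,-5,-7,0,0,0,-5,-5,-7,0,0,0]
  claw: -0.2

```text
clock: 58.9
tool_pos: [0.4327, 0.0318, 0.2668]
tool_rot: [0.692, 0.722, 0.0, 0.0]
wrist_force: [-0.6, 1.1, 0.3]
width: 0.602
grasp_force: 0.0
```

Run:
```python
from h import *
s=st()
ims=[]
for n in('side','top','wrist'):
    d=cam(n); P=cloud(d)
    q=(np.abs(P[...,0]-.554)<.025)&(np.abs(P[...,1]-.165)<.022)&(P[...,2]>.045)&(P[...,2]<.2); L=P[q]; print(n,'pin',np.percentile(L,[2,98],axis=0).round(4).tolist(),'top',np.sort(L[:,2])[-8:].mean().round(4))
    q=(P[...,0]>.44)&(P[...,0]<.65)&(P[...,1]>.21)&(P[...,1]<.31)&(P[...,2]>.1)&(P[...,2]<.18); L=P[q]; print('  lid z',np.percentile(L[:,2],[5,50,95]).round(4))
    if n!='side':
        q=(((P[...,0]>.515)&(P[...,0]<.533))|((P[...,0]>.575)&(P[...,0]<.59)))&(P[...,1]>.14)&(P[...,1]<.193)&(P[...,2]>.015)&(P[...,2]<.1); L=P[q]; print('  hasp y',np.percentile(L,[5,50,95],axis=0).round(4).tolist() if len(L) else '')
    ims.append(cv2.resize({'side':d['img'][190:370,100:340],'top':d['img'][90:290,120:387],'wrist':d['img']}[n][:,:,::-1],(400,300)))
cv2.imwrite('pics/p7.png',np.vstack([np.hstack(ims[:2]),np.hstack([ims[2],ims[2]*0])]))
```

```text
t 58.9 p [0.4327 0.0318 0.2668] q [6.917e-01 7.221e-01 2.000e-04 3.000e-04] F [-0.6  1.1  0.3] w 0.602 g 0.0 j [-0.433  0.202  0.275  2.205 -0.08   0.743 -0.061]
side pin [[0.5341, 0.1521, 0.0508], [0.5617, 0.1782, 0.1236]] top 0.1239
  lid z [0.1326 0.1347 0.1371]
top pin [[0.5353, 0.1483, 0.0477], [0.573, 0.1866, 0.1266]] top 0.1271
  lid z [0.1312 0.135  0.139 ]
  hasp y [[0.5158, 0.1866, 0.0233], [0.5306, 0.1877, 0.0584], [0.5888, 0.1903, 0.0908]]
wrist pin [[0.5333, 0.1487, 0.0476], [0.5697, 0.1867, 0.1226]] top 0.1233
  lid z [0.1327 0.134  0.1359]
  hasp y [[0.5152, 0.1864, 0.0273], [0.526, 0.1874, 0.0668], [0.5865, 0.1923, 0.0923]]
```

View pics/p7.png

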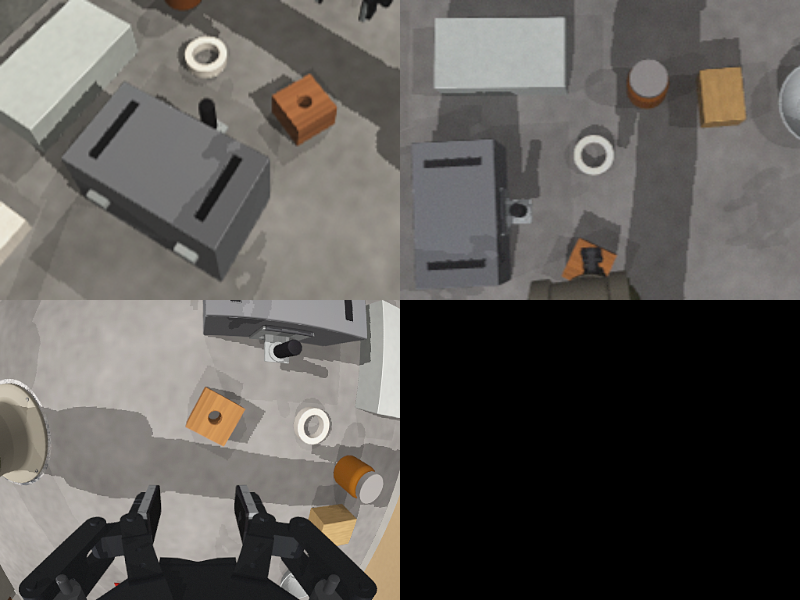

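The lid is flat at 0.134 m. The hasp is vertical at y≈0.187, around the staple. The pin stands upright in the eye with its top at about 0.123 m, against 0.122 m expected when seated. The bystanders are where they were, so I'll hand in.

```bash
python3 -c "
from plant import manip
print(manip.job_done())"
```

```text
the job is handed in; nothing more can be done
None
```

I handed the job in at about 59 s with all four bottles upright in cups of their own, the lid shut, the hasp flat over its staple and the pin seated in the staple's hole; hand-in gave no verdict.

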